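# Feed a tube block along the fence to the stop

### The job

Pick up the wooden push stick and, with its nose in the slot of the paper-tube block, press the block gently against the fence rail and feed it along the rail, keeping it pressed to the rail all the way, until it is fully home against the end stop. The stop is only hand-tightened: do not shove it along, and do not push the block with the gripper itself. Then set the stick down upright on the table beside the jig, leaving the block home and the other things alone.

Things in the scene. Friction and masses are not known exactly. Their poses are not given: they have to be found in the camera images.
- jig: Fixed plywood board 380 x 200 x 12 mm on the table; origin at the centre of its underside, x along its length in the feed direction (towards the end stop), y across it, away from the fence, z up. The fence's wooden rail (18 mm thick, 34 mm high) stands along its -y side. Pressing the rail with more than 10 N is too hard; 3 to 6 N is plenty.
- fence: Fence mount: origin on the board's top, x +140 and y -60 mm from the board's centre, axes as the jig's. Its rail runs along x from +20 to -314 mm; the working face looks to +y and passes through the origin. The rail is locked but set by eye, turned about the vertical through the origin by an unmeasured 0.06 rad at most either way (its rear end up to 19 mm off): follow it by feel.
- stop_face (a point): Middle of the working face (70 mm wide, 34 mm high) of the dark wooden end stop, 18 mm above the board's top and 125 to 150 mm along x from the jig's centre; axes as the jig's, the face looks to -x. Held by friction: it slides away if pushed with more than about 15 N, and must not be shifted more than 4 mm.
- block: Light-wood block, 110 (x) x 70 (y) x 28 mm, 0.35 to 0.7 kg, with white paper tubes standing in its front part to 60 mm height. Origin at the centre of its underside, x towards the stop, -y towards the fence. A slot 26 mm wide, open at top, bottom and rear, runs along its middle from the rear (x = -55) to x = -20 mm. Starts on the board off the rail.
- block_front (a point): Middle of the block's front face, 55 mm ahead of the block's origin and 14 mm above its underside; axes as the block's. The block slides on the board with about 3 to 9 N, and the rail's drag adds about as much again as it is pressed on the rail; meeting the stop shows as a clear rise of several N above this.
- stick: Dark-wood push stick standing on its sole on the table, 0.14 kg. Origin on the underside below the middle of the grip fin; x towards its nose, z up. Sole 14 mm high, 36 mm wide from x = -42 to +10 mm, then a 16 mm wide neck to an upright round nose 18 mm across, 26 mm high, centred at x = 58 mm. Grip fin 50 mm long (x), 16 mm thick (y), its top 61 mm above the underside.
- stick_nose (a point): Centre of the underside of the stick's round nose; axes as the stick's.
- stick_grip (a point): Point in the middle of the grip fin, 42 mm above the stick's underside: take it here from above, the fingers closing across the 16 mm (y).
- tray: Bystander: terracotta-coloured open tray 120 x 170 x 50 mm full of standing paper tubes; origin under its centre. To be left alone.
- paste: Bystander: white paste jar, 60 mm across and 75 mm high, with a metal lid; origin under its centre. To be left alone.
- bowl: Bystander: aluminium bowl, 110 mm across and 45 mm high; origin under its centre. To be left alone.
Not all that is in view belongs to the job. There is more than one size of the block; the job needs the largest.

How it is judged:
By the outcome, as a careful person would: the job done as asked, in the order asked, and still so for the second after the job is handed in, with the robot touching nothing.
It also fails if it takes over 72 s, if anything falls off the work surface, if the arm or the gripper's body presses on something with over 40 N, if the wrist force passes 120 N, or if a joint passes its speed limit or range.

### The arm

A 6-joint arm with a two-finger parallel gripper is mounted at the origin on the work surface. World frame = base frame: x ahead of the robot, y to its left, z up, the work surface at z = 0. Lengths are in mm, angles in rad, forces in N, time in s.
With the tool pointing down it reaches from about 275 to 1000 mm from the base axis. Payload 8.4 kg.
Tool frame: the origin (TCP) lies midway between the tips of the shut fingers; the grasp point (between the pads) lies 19 mm behind it; z points along the fingers, y is the line along which they close (so a half turn about z gives the same grasp; the last joint's range is limited). The gripper opens to 85 mm and grips with 20 to 120 N. Pads are 22 mm wide; open, the fingers measure 114 mm over their backs; the gripper's body (76 mm by 85 mm) begins 54 mm behind the grasp point. The pads swing forward as they close: fully open they stand 13 mm farther back than shut.
Start: joints at [-1.204, 0.353, 1.633, -0, 1.155, -0.002], TCP at [225.309, -582.978, 231.281] pointing down, gripper open.
Joint ranges: [-2.63, 2.63], [-0.92, 2.1], [0.06, 2.66], [-1.3, 4.44], [0, 2.69], [-3.02, 3.02]. Speed limits (rad/s): [2.22, 2.22, 2.79, 3.14, 3.14, 3.14].

### API

Orientations are given as [roll, pitch, yaw] about the fixed x, y, z axes, in that order (R = Rz(yaw) Ry(pitch) Rx(roll)).
In Python, from rig import monitor, imaging, r gives the robot as it stands.
- The arm moves only by the tool drive_tool, never from a script. Its argument "plan" is a list of rows, each an object of numbers: "x", "y", "z": the shift along the tool's x, y, z in units of 50 mm (1.0 is 50 mm); "ax", "ay", "az": the turn, a rotation vector about the tool's x, y, z in units of 6 degrees (1.0 is 6 degrees); "hand": the finger opening in mm, from 0 to 85.4. In form: [{"x": .., "y": .., "z": .., "ax": .., "ay": .., "az": .., "hand": ..}, ...]. A call has 1 to 8 rows; each row is the pose to reach, as a shift and turn from the pose commanded when the call began, along the tool's axes at that moment; what a row does not reach only later rows make up. A row lasts 1/10 s, in which the tool goes at most 50 mm and 8.59 degrees, less where a joint would pass 70% of its speed; a pose out of reach is approached as far as the arm can. A call with a gripper value outside its range is refused whole. The fingers move at their own pace and stop on an object; "grip_force" is the grip in N (left out, the last holds). Time passes only in rows, so rows that repeat a pose let the fingers close. It gives the time, the measured TCP pose, the force, the opening and the grip force at its end, in the units of the state.
- monitor.sense(): the state, without advancing time (a new reading comes with each control period).
- imaging.grab_frame(name): name is "side" or "top"; returns the picture (480x640x3 uint8, red, green, blue); there is no depth.
- imaging.camera_info(name): a dict with "mtx" (3x3 intrinsics, pixels), "R" (3x3) and "t" (3): a world point X has camera coordinates R X + t. Camera axes: x right, y down, z forward; pixel columns grow to the right and rows downward; lengths in mm; the calibration is good to about 2 mm. A picture is of the moment at which its call begins. camera_info takes no time and is no camera call.
- r.sign_off(): hands the job in; it is judged then, once.
The state is a dict: "clock": time; "qpos": joint angles; "qvel": joint speeds; "joint_efforts": joint torques, N m; "eef_pos": TCP position; "tcp_rot": TCP orientation; "contact_force": force on the tool from outside, world axes, zero at the start; "wrist_torque": the same for the moment, N m; "opening": opening from 0.0 (shut) to 1.0 (fully open); "grasp_force": force on a finger pad.
Only numpy, scipy, OpenCV 4.12 (cv2) and the standard library are available. Lean on these libraries where they do the work, as an engineer would, in place of code of your own. Each camera call takes 0.05 s, during which the arm holds its last target. There are 200 camera calls.

## Working session

There is one attempt and no reset: what is moved stays moved. The work goes in short steps, Python scripts to look and compute and a tool call to move; the robot and the scene stay as the last step left them, time stands still between calls to the robot, and variables do not carry over. Pictures are saved under pics/ and viewed, at most 10 in all, crops included, and the job is handed in when it is done.

Besides the shell and the picture viewer there is one more tool, called after ">>>" by a JSON object that holds its "api" and its "payload". drive_tool: Moves the arm, as the interface text tells. Its arguments: {"type":"object","properties":{"plan":{"type":"array","items":{"type":"object","properties":{"x":{"type":"number"},"y":{"type":"number"},"z":{"type":"number"},"ax":{"type":"number"},"ay":{"type":"number"},"az":{"type":"number"},"hand":{"type":"number"}}}},"grip_force":{"type":"number"}},"required":["plan"]}

```bash
mkdir -p pics; ls; python3 - <<'E'
from rig import monitor, imaging, r
import cv2
for n in ("side","top"):
    cv2.imwrite(f"pics/{n}0.png", imaging.grab_frame(n)[:,:,::-1])
    c=imaging.camera_info(n); print(n,c)
print(monitor.sense())
E
```

```text
pics
side {'mtx': array([[552.04838877,   0.        , 316.06595344],
       [  0.        , 552.04838877, 243.38488254],
       [  0.        ,   0.        ,   1.        ]]), 'R': array([[-0.86486696, -0.50185886, -0.01195055],
       [-0.24102484,  0.43601166, -0.86706451],
       [ 0.44035459, -0.74701507, -0.49805253]]), 't': array([ 477.56194695,  181.4486927 , 1183.83196046])}
top {'mtx': array([[549.94965986,   0.        , 314.93168997],
       [  0.        , 549.94965986, 224.46022392],
       [  0.        ,   0.        ,   1.        ]]), 'R': array([[ 1.69733245e-02, -9.99855908e-01,  2.64264584e-04],
       [-9.94993076e-01, -1.69168085e-02, -9.85017798e-02],
       [ 9.84920570e-02,  1.40896125e-03, -9.95136840e-01]]), 't': array([  19.72876479,  577.65675715, 1229.4861652 ])}
{'clock': 0.1, 'qpos': array([-1.20439889e+00,  3.53587434e-01,  1.63406080e+00,  1.71580796e-05,
        1.15520672e+00, -2.40741297e-03]), 'qvel': array([-0.00083014, -0.00231829, -0.00092187, -0.00145234, -0.00074264,
        0.0001705 ]), 'joint_efforts': array([-8.37490134e-04, -6.06357622e+01, -3.42819715e+01, -2.00128554e-06,
        3.93602822e-03,  2.49171239e-05]), 'eef_pos': array([ 225.15939237, -582.57172319,  230.63097561]), 'tcp_rot': array([-3.14033039e+00, -1.87276302e-05,  3.68797904e-01]), 'contact_force': array([-0.28111488, -0.68046764,  0.10954101]), 'wrist_torque': array([-0.0135935 ,  0.00858895, -0.00457439]), 'grasp_force': 0.0, 'opening': 0.9989601840795106}
```

View pics/side0.png

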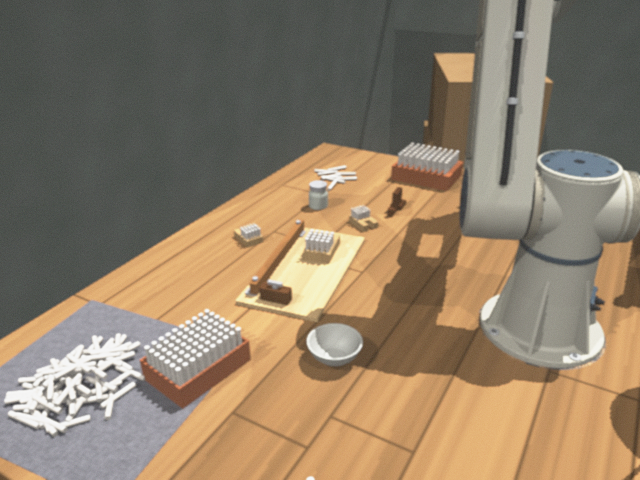

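View pics/top0.png

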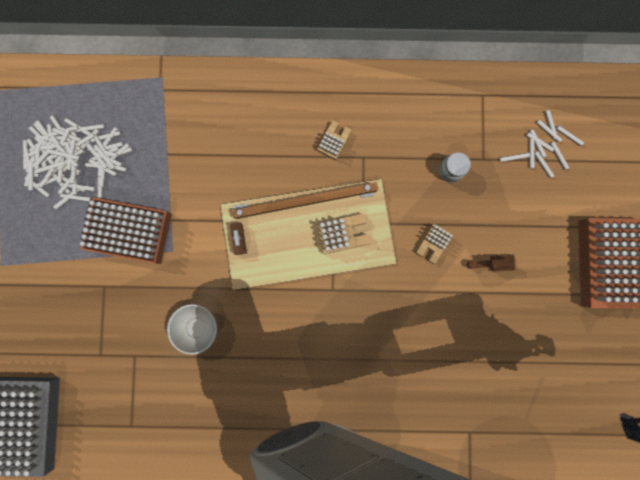

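The side view shows the jig (~305,270) with its rail, the dark stop at (275,290) and the block at (320,243). The stick is at (397,202). In the top view the jig is at (308,233), the block at (343,233) with its slot facing right, the stop at (237,238) and the stick at (492,262) with its nose to the left. I'll zoom in next.

```bash
python3 - <<'E'
import cv2, numpy as np
a=cv2.imread("pics/top0.png"); b=cv2.imread("pics/side0.png")
R=lambda im,x,y,w,h,s: cv2.resize(im[y:y+h,x:x+w],None,fx=s,fy=s,interpolation=cv2.INTER_CUBIC)
out=np.zeros((600,800,3),np.uint8)
p=R(a,210,170,200,130,4); out[:p.shape[0],:p.shape[1]]=p   # 800x520... 
cv2.imwrite("pics/z1.png",p)
q=np.hstack([R(a,455,240,70,45,5),R(b,365,175,70,45,5)]); 
q2=R(b,230,210,150,110,4)
out=np.zeros((q.shape[0]+350,700,3),np.uint8); out[:q.shape[0]]=q; q2=cv2.resize(q2,(477,350)); out[q.shape[0]:,:477]=q2
cv2.imwrite("pics/z2.png",out)
E
```

```text
(no output)
```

View pics/z1.png

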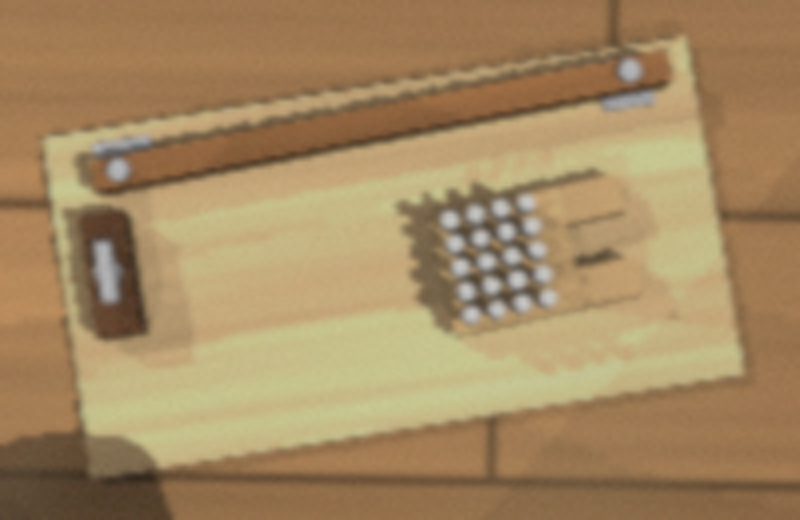

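View pics/z2.png

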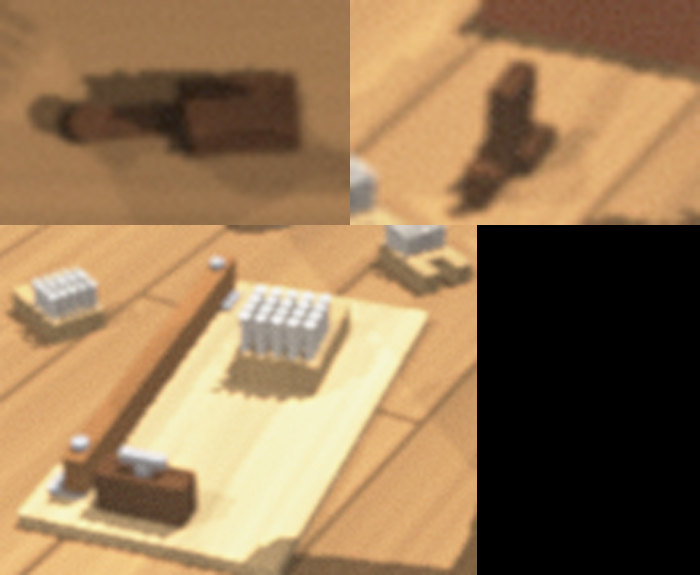

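The zooms show the board corners in the top view at (381.5,179.5), (220.5,204.5), (232.5,289.5) and (396.3,263). The block's slot opening is near (368,228). The stick's fin top is at about (504,265) in the top view and (398.6,189) in the side view. Its nose is at about (473,264) top and (391,209) side.

```bash
cat > h.py <<'E'
import numpy as np, cv2
from rig import monitor, imaging, r
C={n:imaging.camera_info(n) for n in("side","top")}
def ray(n,p):
    c=C[n]; d=c["R"].T@np.linalg.inv(c["mtx"])@np.array([p[0],p[1],1.]); return -c["R"].T@c["t"], d/np.linalg.norm(d)
def cast(n,p,z):
    o,d=ray(n,p); return o+d*(z-o[2])/d[2]
def tri(pt,ps):
    A=[];b=[]
    for n,p in(("top",pt),("side",ps)):
        o,d=ray(n,p); P=np.eye(3)-np.outer(d,d); A.append(P); b.append(P@o)
    X=np.linalg.lstsq(np.vstack(A),np.hstack(b),rcond=None)[0]
    return X, [np.round(np.linalg.norm(a@X-q),1) for a,q in zip(A,b)]
def proj(n,X):
    c=C[n]; q=c["mtx"]@(c["R"]@np.asarray(X,float)+c["t"]); return q[:2]/q[2]
E
python3 - <<'E'
from h import *
np.set_printoptions(precision=1,suppress=True)
print("cams",[ray(n,(320,240))[0] for n in C])
z1=lambda x,y:(210+x/4-.4,170+y/4-.4)
names=["rearF","frontF","frontO","rearO"]
B=np.array([cast("top",z1(*p),12)[:2] for p in[(686,38),(42,138),(90,478),(745,372)]])
print(B, "len",np.linalg.norm(B[0]-B[1]),np.linalg.norm(B[2]-B[3]),"wid",np.linalg.norm(B[0]-B[3]),np.linalg.norm(B[1]-B[2]))
c=B.mean(0); ux=(B[1]-B[0])+(B[2]-B[3]); yaw=np.arctan2(ux[1],ux[0]); print("jig",c,yaw)
Rj=np.array([[np.cos(yaw),-np.sin(yaw)],[np.sin(yaw),np.cos(yaw)]])
J=lambda p,z:Rj.T@(cast("top",z1(*p),z)[:2]-c)
print("rail face top edge in jig",J((105,186),46),J((668,88),46))
for nm,p,z in [("blk rear F",(603,174),40),("blk rear O",(643,294),40),("slot inF",(568,226),40),("slot inO",(575,262),40),("slot rearF",(628,212),40),("tube FL",(450,218),72),("tube FR",(472,314),72),("tube BL",(527,202),72),("tube BR",(548,297),72),("stop top in",(130,210),48),("stop bot in",(146,333),48)]:
    print(nm,J(p,z))
q=lambda x,y:(455+x/5-.4,240+y/5-.4); s=lambda x,y:(365+(x-350)/5-.4,175+y/5-.4)
print("fin top",tri(q(243,125),s(518,70)),"nose top",tri(q(88,122),s(482,170)))
for p in[(188,104),(298,100),(298,150),(190,152)]: print(cast("top",q(*p),61))
print("nose z26",cast("top",q(88,122),26))
print("block tri front tubes L", )
# masks: stick brown in top
im=cv2.imread("pics/top0.png"); print(im[255:275:2,466:520:3].sum(2))
E
```

```text
cams [array([ -64.5, 1044.9,  752.6]), array([ 453.3,   27.8, 1280.4])]
[[ 688.  -123.2]
 [ 622.7  250.9]
 [ 426.9  216.8]
 [ 493.8 -158.2]] len 379.8104720150871 380.88204532040794 wid 197.29567766568417 198.8030535174949
jig [557.8  46.6] 1.7455559701379704
rail face top edge in jig [153.6 -61.2] [-169.8  -66.4]
blk rear F [-125.9  -24.4]
blk rear O [-136.9   46.4]
slot inF [-101.4    1.7]
slot inO [-102.    22.5]
slot rearF [-136.3   -0.8]
tube FL [-35.2 -10.2]
tube FR [-38.8  44.1]
tube BL [-78.6 -12.3]
tube BR [-81.5  41.4]
stop top in [141.4 -45.3]
stop bot in [142.5  24.7]
fin top (array([ 491.3, -386.4,   67.8]), [np.float64(0.5), np.float64(0.5)]) nose top (array([ 490.7, -331.4,   24.9]), [np.float64(2.7), np.float64(2.7)])
[ 500.7 -364.3   61. ]
[ 503.3 -413.    61. ]
[ 481.3 -412.6   61. ]
[ 479.6 -364.9   61. ]
nose z26 [ 493.2 -329.9   26. ]
block tri front tubes L
[[394 375 263 257 213 243 210 205 195 174 162 185 182 207 187 203 306 358]
 [393 367 282 204 202 202 206 206 146 119 112 106 122 159 178 166 273 366]
 [277 333 266 194 209 187 201 191 133 107 124 124 151 171 177 161 241 357]
 [220 162 199 212 161 141 142 118  89 178 181 168 165 172 180 171 219 355]
 [185 170 193 215 153 140 126  90 102 177 184 182 174 174 168 171 224 357]
 [177 169 208 204 194 191 138 101 102 173 188 185 177 176 178 182 215 356]
 [284 148 213 218 223 236 248 215 126 150 164 168 168 162 166 158 199 324]
 [356 332 310 294 296 299 302 290 160 115 162 167 168 175 174 181 208 305]
 [367 362 358 315 297 301 332 328 302 223 237 256 272 263 272 271 284 285]
 [362 369 361 350 310 327 335 339 332 330 304 298 293 295 292 293 291 296]]
```

```bash
cat >> h.py <<'E'
JC=np.array([557.8,46.6]); JY=1.7456
def j2w(x,y): c,s=np.cos(JY),np.sin(JY); return JC+[c*x-s*y,s*x+c*y]
def w2j(p): d=np.asarray(p)[:2]-JC; c,s=np.cos(JY),np.sin(JY); return np.array([c*d[0]+s*d[1],-s*d[0]+c*d[1]])
def go(x,y,z,yaw):
    s=monitor.sense(); p=s["eef_pos"]; w=s["tcp_rot"][2]; d=np.array([x,y,z])-p
    c,q=np.cos(w),np.sin(w)
    print("units x %.3f y %.3f z %.3f az %.2f"%((c*d[0]+q*d[1])/50,(q*d[0]-c*d[1])/50,-d[2]/50,-np.degrees(yaw-w)/6))
E
python3 -c "
from h import *
go(491.5,-388.5,110,1.585)"
```

```text
units x 6.368 y -1.700 z 2.413 az -11.61
```

>>> {"api": "drive_tool", "payload": {"plan": [{"x": 0.8,"y": -0.21,"z": 0.3,"az": -1.4,"hand": 85},{"x": 1.6,"y": -0.42,"z": 0.6,"az": -2.8,"hand": 85},{"x": 2.4,"y": -0.64,"z": 0.9,"az": -4.2,"hand": 85},{"x": 3.2,"y": -0.85,"z": 1.2,"az": -5.6,"hand": 85},{"x": 4.0,"y": -1.06,"z": 1.5,"az": -7.0,"hand": 85},{"x": 4.8,"y": -1.27,"z": 1.8,"az": -8.4,"hand": 85},{"x": 5.6,"y": -1.48,"z": 2.1,"az": -9.8,"hand": 85},{"x": 6.37,"y": -1.7,"z": 2.41,"az": -11.2,"hand": 85}]}}

```text
invalid input
```

```bash
python3 -c "
from h import *
s=monitor.sense();print(s['eef_pos'],s['tcp_rot'],s['qvel'])
go(491.5,-388.5,24,1.585)"
```

```text
[ 225.15939237 -582.57172319  230.63097561] [-3.14033039e+00 -1.87276302e-05  3.68797904e-01] [-0.00083014 -0.00231829 -0.00092187 -0.00145234 -0.00074264  0.0001705 ]
units x 6.368 y -1.700 z 4.133 az -11.61
```

>>> {"api": "drive_tool", "payload": {"plan": [{"x": 0.8,"y": -0.21,"z": 0.3,"ax": 0,"ay": 0,"az": -1.4,"hand": 85},{"x": 1.6,"y": -0.42,"z": 0.6,"ax": 0,"ay": 0,"az": -2.8,"hand": 85},{"x": 2.4,"y": -0.64,"z": 0.9,"ax": 0,"ay": 0,"az": -4.2,"hand": 85},{"x": 3.2,"y": -0.85,"z": 1.2,"ax": 0,"ay": 0,"az": -5.6,"hand": 85},{"x": 4.0,"y": -1.06,"z": 1.5,"ax": 0,"ay": 0,"az": -7.0,"hand": 85},{"x": 4.8,"y": -1.27,"z": 1.8,"ax": 0,"ay": 0,"az": -8.4,"hand": 85},{"x": 5.6,"y": -1.48,"z": 2.1,"ax": 0,"ay": 0,"az": -9.8,"hand": 85},{"x": 6.37,"y": -1.7,"z": 2.41,"ax": 0,"ay": 0,"az": -11.2,"hand": 85}]}}

```text
clock: 0.9
eef_pos: [493.0, -387.6, 110.0]
tcp_rot: [-3.141, -0.0, 1.548]
contact_force: [0.7, -0.2, -0.5]
opening: 0.995
grasp_force: 0.0
```

```bash
python3 -c "
from h import *
s=monitor.sense();print(s['eef_pos'],s['tcp_rot'],s['qvel'])
go(491.5,-388.5,24,1.585)"
```

```text
[ 492.97974626 -387.62468347  109.97709734] [-3.14146197e+00 -1.26333589e-04  1.54778494e+00] [ 0.62449214  0.31655571 -0.11473685 -0.00187553 -0.20604535 -0.83327961]
units x -0.018 y -0.029 z 1.720 az -0.36
```

>>> {"api": "drive_tool", "payload": {"plan": [{"x": 0,"y": 0,"z": 0.3,"ax": 0,"ay": 0,"az": -0.4,"hand": 85},{"x": 0,"y": 0,"z": 0.8,"ax": 0,"ay": 0,"az": -0.4,"hand": 85},{"x": 0,"y": 0,"z": 1.3,"ax": 0,"ay": 0,"az": -0.4,"hand": 85},{"x": 0,"y": 0,"z": 1.72,"ax": 0,"ay": 0,"az": -0.4,"hand": 85},{"x": 0,"y": 0,"z": 1.72,"ax": 0,"ay": 0,"az": -0.4,"hand": 85}]}}

```text
clock: 1.4
eef_pos: [489.8, -387.2, 21.7]
tcp_rot: [-3.137, -0.004, 1.584]
contact_force: [0.1, -0.3, 0.6]
opening: 0.994
grasp_force: 0.0
```

>>> {"api": "drive_tool", "payload": {"plan": [{"x": 0,"y": 0,"z": 0,"ax": 0,"ay": 0,"az": 0,"hand": 10},{"x": 0,"y": 0,"z": 0,"ax": 0,"ay": 0,"az": 0,"hand": 10},{"x": 0,"y": 0,"z": 0,"ax": 0,"ay": 0,"az": 0,"hand": 10},{"x": 0,"y": 0,"z": 0,"ax": 0,"ay": 0,"az": 0,"hand": 10},{"x": 0,"y": 0,"z": 0,"ax": 0,"ay": 0,"az": 0,"hand": 10},{"x": 0,"y": 0,"z": 0,"ax": 0,"ay": 0,"az": 0,"hand": 10},{"x": 0,"y": 0,"z": 0,"ax": 0,"ay": 0,"az": 0,"hand": 10},{"x": 0,"y": 0,"z": 0,"ax": 0,"ay": 0,"az": 0,"hand": 10}], "grip_force": 90}}

```text
clock: 2.2
eef_pos: [492.3, -389.4, 25.8]
tcp_rot: [3.14, 0.001, 1.584]
contact_force: [-1.0, -0.8, 7.6]
opening: 0.176
grasp_force: 88.3
```

```bash
python3 - <<'E'
from h import *
s=monitor.sense();print(s)
a=imaging.grab_frame("top")[:,:,::-1][215:315,420:560]; b=imaging.grab_frame("side")[:,:,::-1][150:250,340:480]
cv2.imwrite("pics/g1.png",np.vstack([cv2.resize(i,(420,300),interpolation=cv2.INTER_CUBIC) for i in(a,b)]))
E
```

```text
{'clock': 2.2, 'qpos': array([-6.71525636e-01,  6.03028475e-01,  1.76133401e+00, -9.25523867e-05,
        7.75566085e-01, -6.84260120e-01]), 'qvel': array([ 0.00180707,  0.00148017,  0.00027701,  0.0003158 , -0.00026081,
        0.00041119]), 'joint_efforts': array([-1.58035406e-02, -6.36231136e+01, -2.26995581e+01,  2.47441570e-02,
       -1.92803862e-01,  2.20860442e-02]), 'eef_pos': array([ 492.34180646, -389.39627481,   25.80744687]), 'tcp_rot': array([3.14034421e+00, 1.10215947e-03, 1.58359615e+00]), 'contact_force': array([-0.99293814, -0.78547425,  7.6308346 ]), 'wrist_torque': array([0.07657437, 0.11265864, 0.07476775]), 'grasp_force': 88.26635241508484, 'opening': 0.17553259439806043}
```

View pics/g1.png

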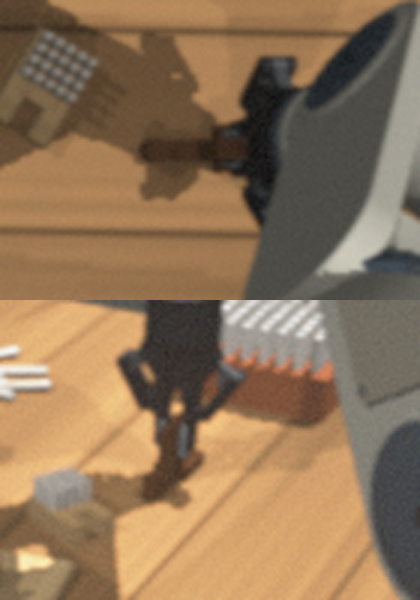

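The stick is gripped: the opening reads 15 mm, and the nose shows in the top view at about (470,265). Next I lift it and measure where the nose sits relative to the TCP.

>>> {"api": "drive_tool", "payload": {"plan": [{"x": 0,"y": 0,"z": -0.4,"ax": 0,"ay": 0,"az": 0,"hand": 10},{"x": 0,"y": 0,"z": -1.0,"ax": 0,"ay": 0,"az": 0,"hand": 10},{"x": 0,"y": 0,"z": -1.6,"ax": 0,"ay": 0,"az": 0,"hand": 10},{"x": 0,"y": 0,"z": -2.0,"ax": 0,"ay": 0,"az": 0,"hand": 10},{"x": 0,"y": 0,"z": -2.0,"ax": 0,"ay": 0,"az": 0,"hand": 10},{"x": 0,"y": 0,"z": -2.0,"ax": 0,"ay": 0,"az": 0,"hand": 10}]}}

```text
clock: 2.9
eef_pos: [491.6, -388.7, 124.5]
tcp_rot: [3.142, 0.0, 1.584]
contact_force: [-0.1, 0.0, -1.9]
opening: 0.171
grasp_force: 87.6
```

```bash
python3 - <<'E'
from h import *
s=monitor.sense();print(s['eef_pos'],s['tcp_rot'],s['contact_force'])
# hover: nose at block x=-37 ; block origin jig (-80,14.8), yaw .06
for dy in (.06,):
    nose=np.array([-80,14.8])+(-37)*np.array([np.cos(dy),np.sin(dy)]); g=nose-58*np.array([np.cos(dy),np.sin(dy)])
    print(nose,g,j2w(*g),JY+dy); go(*j2w(*g),124,JY+dy)
E
```

```text
[ 491.56972743 -388.70994049  124.53110564] [3.14150892e+00 7.30914675e-05 1.58354872e+00] [-0.06940731  0.00874759 -1.9089687 ]
[-116.93341998   12.58133176] [-174.82905129    9.10341938] [ 579.24067088 -127.1479987 ] 1.8056
units x 5.208 y 1.820 z 0.011 az -2.12
```

>>> {"api": "drive_tool", "payload": {"plan": [{"x": 0.6,"y": 0.2,"z": 0,"ax": 0,"ay": 0,"az": -0.3,"hand": 10},{"x": 1.4,"y": 0.5,"z": 0,"ax": 0,"ay": 0,"az": -0.6,"hand": 10},{"x": 2.2,"y": 0.8,"z": 0,"ax": 0,"ay": 0,"az": -0.9,"hand": 10},{"x": 3.0,"y": 1.1,"z": 0,"ax": 0,"ay": 0,"az": -1.2,"hand": 10},{"x": 3.8,"y": 1.4,"z": 0,"ax": 0,"ay": 0,"az": -1.6,"hand": 10},{"x": 4.6,"y": 1.65,"z": 0,"ax": 0,"ay": 0,"az": -1.9,"hand": 10},{"x": 5.2,"y": 1.82,"z": 0,"ax": 0,"ay": 0,"az": -2.12,"hand": 10},{"x": 5.2,"y": 1.82,"z": 0,"ax": 0,"ay": 0,"az": -2.12,"hand": 10}]}}

```text
clock: 3.7
eef_pos: [579.1, -124.0, 122.9]
tcp_rot: [-3.139, -0.002, 1.81]
contact_force: [-0.2, 0.4, -1.4]
opening: 0.176
grasp_force: 87.7
```

>>> {"api": "drive_tool", "payload": {"plan": [{"x": 0,"y": 0,"z": 0.4,"ax": 0,"ay": 0,"az": 0,"hand": 10},{"x": 0,"y": 0,"z": 0.8,"ax": 0,"ay": 0,"az": 0,"hand": 10},{"x": 0,"y": 0,"z": 0.94,"ax": 0,"ay": 0,"az": 0,"hand": 10},{"x": 0,"y": 0,"z": 0.94,"ax": 0,"ay": 0,"az": 0,"hand": 10},{"x": 0,"y": 0,"z": 0.94,"ax": 0,"ay": 0,"az": 0,"hand": 10}]}}

```text
clock: 4.2
eef_pos: [579.3, -128.2, 77.7]
tcp_rot: [-3.141, -0.0, 1.805]
contact_force: [0.1, -0.1, -0.8]
opening: 0.178
grasp_force: 87.7
```

```bash
python3 - <<'E'
from h import *
s=monitor.sense();print(s['eef_pos'],s['tcp_rot'],s['contact_force'])
t=imaging.grab_frame("top")[:,:,::-1]; cv2.imwrite("pics/top2.png",t)
sd=imaging.grab_frame("side")[:,:,::-1]; cv2.imwrite("pics/side2.png",sd)
p=cv2.resize(t[190:270,310:430],(720,480),interpolation=cv2.INTER_CUBIC)
cv2.imwrite("pics/h1.png",p)
p=cv2.resize(sd[190:280,270:390],(720,540),interpolation=cv2.INTER_CUBIC)
cv2.imwrite("pics/h2.png",p)
E
```

```text
[ 579.32792294 -128.17128542   77.74231908] [-3.14117652e+00 -1.67122537e-04  1.80492461e+00] [ 0.14915808 -0.09395226 -0.84115432]
```

View pics/h1.png

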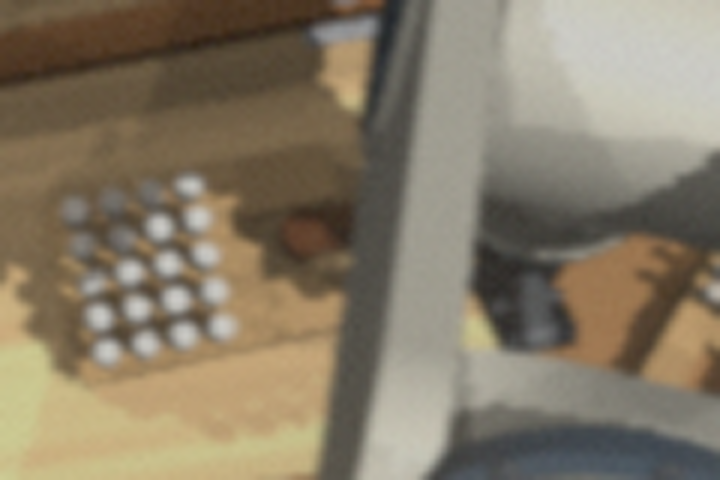

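View pics/h2.png

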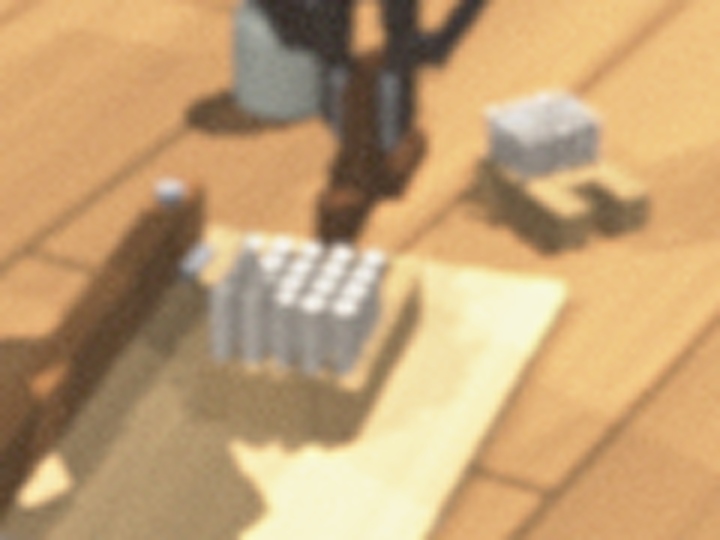

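The nose top appears at about pixel (361,229) in the top view. The back tube row runs from (341.6,221.2) to (347.2,244.3). I'll compute the lateral offset from these.

```bash
python3 - <<'E'
from h import *
np.set_printoptions(precision=1,suppress=True)
f=lambda x,y:(310+x/6-.4,190+y/6-.4)
J=lambda p,z:w2j(cast("top",f(*p),z))
n=J((306,233),78); print("nose",n,"spans y",J((306,208),78)[1],J((306,258),78)[1], "x", J((282,233),78)[0])
s=monitor.sense(); y=s['tcp_rot'][2]; t=w2j(s['eef_pos']); d=y-JY; print("predicted",t+58*np.array([np.cos(d),np.sin(d)]))
T=[J(p,72) for p in[(190,187),(197,217),(205,254),(213,290),(223,326)]]; print("tubes back",np.array(T), np.mean(T,0))
print("front",J((75,210),72),J((106,351),72))
print("nose tri",tri(f(306,233),(270+343/6-.4,190+200/6-.4)))
E
```

```text
nose [-117.    13.1] spans y 4.006947576901776 22.127495795730134 x -108.36978765306205
predicted [-118.    12.1]
tubes back [[-78.2 -10.9]
 [-79.    0.5]
 [-79.7  14.4]
 [-80.4  28. ]
 [-81.9  41.6]] [-79.9  14.7]
front [-35.1  -9.1] [-38.1  43.9]
nose tri (array([563.2, -72. ,  78.5]), [np.float64(2.3), np.float64(2.3)])
```

>>> {"api": "drive_tool", "payload": {"plan": [{"x": 0,"y": 0,"z": 0.15,"ax": 0,"ay": 0,"az": 0,"hand": 10},{"x": 0,"y": 0,"z": 0.22,"ax": 0,"ay": 0,"az": 0,"hand": 10},{"x": 0,"y": 0,"z": 0.28,"ax": 0,"ay": 0,"az": 0,"hand": 10},{"x": 0,"y": 0,"z": 0.34,"ax": 0,"ay": 0,"az": 0,"hand": 10},{"x": 0,"y": 0,"z": 0.34,"ax": 0,"ay": 0,"az": 0,"hand": 10},{"x": 0,"y": 0,"z": 0.34,"ax": 0,"ay": 0,"az": 0,"hand": 10}]}}

```text
clock: 4.9
eef_pos: [579.4, -127.7, 60.7]
tcp_rot: [-3.141, -0.0, 1.806]
contact_force: [0.4, -0.9, -1.2]
opening: 0.177
grasp_force: 87.7
```

>>> {"api": "drive_tool", "payload": {"plan": [{"x": 0,"y": 0,"z": 0.15,"ax": 0,"ay": 0,"az": 0,"hand": 10},{"x": 0,"y": 0,"z": 0.3,"ax": 0,"ay": 0,"az": 0,"hand": 10},{"x": 0,"y": 0,"z": 0.38,"ax": 0,"ay": 0,"az": 0,"hand": 10},{"x": 0,"y": 0,"z": 0.38,"ax": 0,"ay": 0,"az": 0,"hand": 10},{"x": 0,"y": 0,"z": 0.38,"ax": 0,"ay": 0,"az": 0,"hand": 10}]}}

```text
clock: 5.4
eef_pos: [579.3, -127.7, 41.5]
tcp_rot: [-3.141, -0.0, 1.806]
contact_force: [0.1, 0.4, -1.2]
opening: 0.173
grasp_force: 87.7
```

>>> {"api": "drive_tool", "payload": {"plan": [{"x": 0,"y": 0.06,"z": 0,"ax": 0,"ay": 0,"az": 0.05,"hand": 10},{"x": 0,"y": 0.12,"z": 0,"ax": 0,"ay": 0,"az": 0.1,"hand": 10},{"x": 0,"y": 0.2,"z": 0,"ax": 0,"ay": 0,"az": 0.15,"hand": 10},{"x": 0,"y": 0.28,"z": 0,"ax": 0,"ay": 0,"az": 0.2,"hand": 10},{"x": 0,"y": 0.36,"z": 0,"ax": 0,"ay": 0,"az": 0.25,"hand": 10},{"x": 0,"y": 0.44,"z": 0,"ax": 0,"ay": 0,"az": 0.3,"hand": 10},{"x": 0,"y": 0.5,"z": 0,"ax": 0,"ay": 0,"az": 0.35,"hand": 10},{"x": 0,"y": 0.54,"z": 0,"ax": 0,"ay": 0,"az": 0.42,"hand": 10}]}}

```text
clock: 6.2
eef_pos: [606.0, -121.4, 41.7]
tcp_rot: [-3.142, 0.0, 1.761]
contact_force: [-2.6, 0.1, -2.9]
opening: 0.173
grasp_force: 88.0
```

```bash
cat >> h.py <<'E'
def st():
    s=monitor.sense(); c,q=np.cos(JY),np.sin(JY); f=s['contact_force']; d=s['tcp_rot'][2]-JY
    print("clock",round(s['clock'],1),"nose jig",np.round(w2j(s['eef_pos'])+58*np.array([np.cos(d),np.sin(d)]),1),"d %.3f z %.1f"%(d,s['eef_pos'][2]),"F jig",np.round([c*f[0]+q*f[1],-q*f[0]+c*f[1],f[2]],1),"T",np.round(s['wrist_torque'],2))
E
python3 -c "
from h import *
st()"
```

```text
clock 6.2 nose jig [-115.8  -17.3] d 0.016 z 41.7 F jig [ 0.6  2.6 -2.9] T [-0.02  0.57  0.18]
```

>>> {"api": "drive_tool", "payload": {"plan": [{"x": 0,"y": 0.04,"z": 0,"ax": 0,"ay": 0,"az": 0,"hand": 10},{"x": 0,"y": 0.08,"z": 0,"ax": 0,"ay": 0,"az": 0,"hand": 10},{"x": 0,"y": 0.12,"z": 0,"ax": 0,"ay": 0,"az": 0,"hand": 10},{"x": 0,"y": 0.16,"z": 0,"ax": 0,"ay": 0,"az": 0,"hand": 10}]}}

```text
clock: 6.6
eef_pos: [613.6, -119.9, 41.8]
tcp_rot: [-3.141, -0.0, 1.762]
contact_force: [-3.8, -0.3, -1.0]
opening: 0.177
grasp_force: 88.0
```

```bash
python3 -c "
from h import *
st()"
```

```text
clock 6.6 nose jig [-115.7  -25. ] d 0.016 z 41.8 F jig [ 0.4  3.8 -1. ] T [0.01 0.68 0.29]
```

>>> {"api": "drive_tool", "payload": {"plan": [{"x": 0,"y": 0.02,"z": 0,"ax": 0,"ay": 0,"az": 0,"hand": 10},{"x": 0,"y": 0.04,"z": 0,"ax": 0,"ay": 0,"az": 0,"hand": 10},{"x": 0,"y": 0.04,"z": 0,"ax": 0,"ay": 0,"az": 0,"hand": 10}]}}

```text
clock: 6.9
eef_pos: [615.5, -119.6, 41.7]
tcp_rot: [-3.141, -0.0, 1.762]
contact_force: [-4.0, -0.1, -0.9]
opening: 0.174
grasp_force: 88.1
```

```bash
python3 -c "
from h import *
st()"
```

```text
clock 6.9 nose jig [-115.7  -27. ] d 0.016 z 41.7 F jig [ 0.6  4.  -0.9] T [-0.03  0.71  0.31]
```

>>> {"api": "drive_tool", "payload": {"plan": [{"x": 0,"y": 0.02,"z": 0,"ax": 0,"ay": 0,"az": 0,"hand": 10},{"x": 0,"y": 0.04,"z": 0,"ax": 0,"ay": 0,"az": 0,"hand": 10},{"x": 0,"y": 0.04,"z": 0,"ax": 0,"ay": 0,"az": 0,"hand": 10}]}}

```text
clock: 7.2
eef_pos: [617.7, -119.2, 41.8]
tcp_rot: [3.141, 0.0, 1.762]
contact_force: [-2.8, -0.2, -2.2]
opening: 0.174
grasp_force: 87.9
```

```bash
python3 -c "
from h import *
st()"
```

```text
clock 7.2 nose jig [-115.7  -29.3] d 0.016 z 41.8 F jig [ 0.2  2.8 -2.2] T [-0.11  0.56  0.35]
```

>>> {"api": "drive_tool", "payload": {"plan": [{"x": 0,"y": 0.02,"z": 0,"ax": 0,"ay": 0,"az": 0,"hand": 10},{"x": 0,"y": 0.03,"z": 0,"ax": 0,"ay": 0,"az": 0,"hand": 10},{"x": 0,"y": 0.03,"z": 0,"ax": 0,"ay": 0,"az": 0,"hand": 10}]}}

```text
clock: 7.5
eef_pos: [619.1, -118.9, 41.8]
tcp_rot: [3.141, 0.0, 1.762]
contact_force: [-3.3, -1.6, -1.5]
opening: 0.176
grasp_force: 88.0
```

```bash
python3 - <<'E'
from h import *
st()
t=imaging.grab_frame("top")[:,:,::-1]
cv2.imwrite("pics/p1.png",cv2.resize(t[165:265,260:400],(700,500),interpolation=cv2.INTER_CUBIC))
E
```

```text
clock 7.5 nose jig [-115.6  -30.7] d 0.016 z 41.8 F jig [-1.   3.5 -1.5] T [-0.12  0.6   0.28]
```

View pics/p1.png

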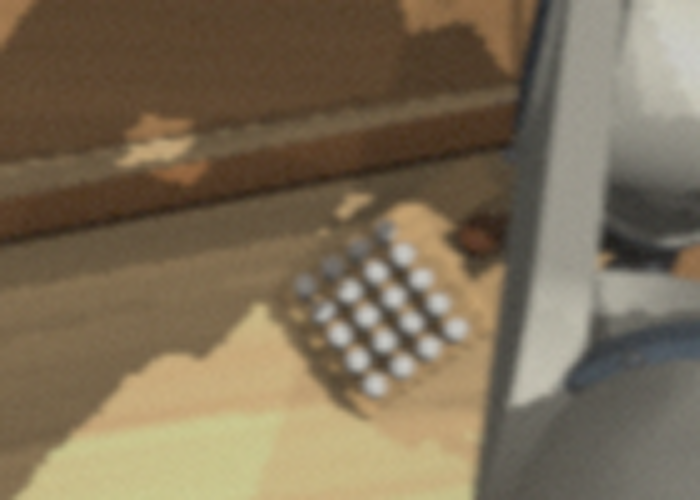

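The block has turned as its rear came toward the rail: the back tube row now runs from (385,230) to (457,328) in the crop. I'll measure its pose before correcting.

```bash
cat >> h.py <<'E'
def block(bF,bO,fF,fO):
    J=lambda p:w2j(cast("top",p,72)); bF,bO,fF,fO=map(J,(bF,bO,fF,fO))
    v=(fF-bF)+(fO-bO); w=(bO-bF)+(fO-fF); 
    a=np.arctan2(v[1],v[0]); b=np.arctan2(-w[0],w[1]); th=(a+b)/2; u=np.array([np.cos(th),np.sin(th)])
    o=(bF+bO+fF+fO)/4-21.5*u   # tube centre is 21.5 mm ahead of origin (measured)
    print("block yaw %.3f (%.3f %.3f) org"%(th,a,b),np.round(o,1)); return o,th
def inblock(o,th):
    s=monitor.sense(); d=s['tcp_rot'][2]-JY; n=w2j(s['eef_pos'])+58*np.array([np.cos(d),np.sin(d)])-o
    c,q=np.cos(th),np.sin(th); print("nose in block",np.round([c*n[0]+q*n[1],-q*n[0]+c*n[1]],1),"stick rel yaw %.3f"%(d-th))
    R=np.array([[c,-q],[q,c]])
    for p in((-55,-35),(-55,35),(55,-35),(55,35)): print(" corner",p,np.round(o+R@p,1))
E
python3 - <<'E'
from h import *
f=lambda x,y:(260+x/5-.4,165+y/5-.4)
o,th=block(f(385,230),f(457,328),f(305,286),f(375,385)); inblock(o,th)
E
```

```text
block yaw 0.457 (0.452 0.462) org [-83.5 -10.8]
nose in block [-37.6  -3.7] stick rel yaw -0.441
 corner (-55, -35) [-117.4  -66.5]
 corner (-55, 35) [-148.3   -3.7]
 corner (55, -35) [-18.7 -17.9]
 corner (55, 35) [-49.6  44.9]
```

```bash
cat >> h.py <<'E'
def plan(targets):  # list of nose jig x,y, stick yaw in jig
    for n in targets:
        d=n[2]; g=np.array(n[:2])-58*np.array([np.cos(d),np.sin(d)])
        print(np.round(n,2),end=" "); go(*j2w(*g),monitor.sense()['eef_pos'][2],JY+d)
E
python3 - <<'E'
from h import *
c=np.array([-117,-62.5])
L=[]
for th in(.457,.4,.35,.3,.25,.2,.15,.1,.05,.0):
    n=c+np.array([[np.cos(th),-np.sin(th)],[np.sin(th),np.cos(th)]])@[25,31]; L.append((*n,th-.37))
plan(L)
E
```

```text
[-1.0824e+02 -2.3650e+01  9.0000e-02] units x 0.152 y -0.055 z -0.000 az -0.68
[-1.0605e+02 -2.4210e+01  3.0000e-02] units x 0.193 y -0.110 z -0.000 az -0.13
[-1.0415e+02 -2.4810e+01 -2.0000e-02] units x 0.232 y -0.155 z -0.000 az 0.34
[-1.0228e+02 -2.5500e+01 -7.0000e-02] units x 0.272 y -0.198 z -0.000 az 0.82
[-100.45  -26.28   -0.12] units x 0.315 y -0.240 z -0.000 az 1.30
[-98.66 -27.15  -0.17] units x 0.360 y -0.279 z -0.000 az 1.78
[-96.91 -28.11  -0.22] units x 0.407 y -0.316 z -0.000 az 2.25
[-95.22 -29.16  -0.27] units x 0.455 y -0.351 z -0.000 az 2.73
[-93.58 -30.29  -0.32] units x 0.505 y -0.383 z -0.000 az 3.21
[-92.   -31.5   -0.37] units x 0.557 y -0.412 z -0.000 az 3.69
```

>>> {"api": "drive_tool", "payload": {"plan": [{"x": 0.08,"y": -0.04,"z": 0,"ax": 0,"ay": 0,"az": -0.1,"hand": 10},{"x": 0.15,"y": -0.07,"z": 0,"ax": 0,"ay": 0,"az": -0.2,"hand": 10},{"x": 0.19,"y": -0.11,"z": 0,"ax": 0,"ay": 0,"az": 0,"hand": 10},{"x": 0.23,"y": -0.155,"z": 0,"ax": 0,"ay": 0,"az": 0.34,"hand": 10},{"x": 0.25,"y": -0.18,"z": 0,"ax": 0,"ay": 0,"az": 0.6,"hand": 10},{"x": 0.27,"y": -0.2,"z": 0,"ax": 0,"ay": 0,"az": 0.82,"hand": 10},{"x": 0.27,"y": -0.2,"z": 0,"ax": 0,"ay": 0,"az": 0.82,"hand": 10}]}}

```text
clock: 8.25
eef_pos: [606.3, -107.5, 42.1]
tcp_rot: [-3.141, -0.0, 1.675]
contact_force: [-1.3, -3.4, 4.5]
opening: 0.175
grasp_force: 88.7
```

```bash
cat >> h.py <<'E'
def tubes(name=None,nose=None):
    t=imaging.grab_frame("top")[:,:,::-1]; hsv=cv2.cvtColor(t,cv2.COLOR_BGR2HSV)
    ok=((hsv[:,:,1]<60)&(hsv[:,:,2]>90)).astype(np.uint8)
    big=cv2.resize(t,None,fx=4,fy=4,interpolation=cv2.INTER_CUBIC); s=monitor.sense()
    d=s['tcp_rot'][2]-JY; n=w2j(s['eef_pos'])+58*np.array([np.cos(d),np.sin(d)])
    c=proj("top",[*j2w(n[0]+45,n[1]),72]).astype(int)
    m=np.zeros_like(ok); cv2.circle(m,tuple(int(v) for v in c),26,1,-1); ok=cv2.morphologyEx(ok*m,cv2.MORPH_CLOSE,np.ones((5,5)))
    k,lab,stt,cen=cv2.connectedComponentsWithStats(ok); i=1+np.argmax(stt[1:,4]); pts=np.argwhere(lab==i)[:,::-1]
    P=np.array([w2j(cast("top",p,72)) for p in pts]).astype(np.float32); rc=cv2.minAreaRect(P); print("tubes",np.round(rc[0],1),np.round(rc[1],1),"ang %.3f"%np.radians(rc[2]))
    if name: cv2.imwrite(name,cv2.resize(t[165:265,250:390],(700,500),interpolation=cv2.INTER_CUBIC))
E
python3 -c "
from h import *
st();tubes('pics/p2.png')"
```

```text
clock 8.2 nose jig [-102.3  -25.1] d -0.071 z 42.1 F jig [-3.1  1.9  4.5] T [-0.36  0.39  0.28]
tubes [-49.8  -3.2] [54.  63.9] ang 0.323
```

```bash
python3 - <<'E'
from h import *
plan([(-100.45,-26.28,-.12),(-98.7,-27.2,-.17),(-96.9,-28.1,-.22),(-95.2,-29.2,-.27),(-93.6,-30.3,-.32),(-92,-31.5,-.36)])
E
```

```text
[-100.45  -26.28   -0.12] units x 0.041 y -0.037 z -0.000 az 0.48
[-98.7  -27.2   -0.17] units x 0.081 y -0.079 z -0.000 az 0.96
[-96.9  -28.1   -0.22] units x 0.126 y -0.121 z -0.000 az 1.43
[-95.2  -29.2   -0.27] units x 0.171 y -0.159 z -0.000 az 1.91
[-93.6  -30.3   -0.32] units x 0.217 y -0.196 z -0.000 az 2.39
[-92.   -31.5   -0.36] units x 0.263 y -0.219 z -0.000 az 2.77
```

>>> {"api": "drive_tool", "payload": {"plan": [{"x": 0.04,"y": -0.035,"z": 0,"ax": 0,"ay": 0,"az": 0.48,"hand": 10},{"x": 0.08,"y": -0.08,"z": 0,"ax": 0,"ay": 0,"az": 0.96,"hand": 10},{"x": 0.125,"y": -0.12,"z": 0,"ax": 0,"ay": 0,"az": 1.43,"hand": 10},{"x": 0.17,"y": -0.16,"z": 0,"ax": 0,"ay": 0,"az": 1.9,"hand": 10},{"x": 0.17,"y": -0.16,"z": 0,"ax": 0,"ay": 0,"az": 1.9,"hand": 10}]}}

```text
clock: 8.8
eef_pos: [597.3, -99.7, 41.9]
tcp_rot: [-3.141, -0.0, 1.475]
contact_force: [-2.9, -3.0, 4.2]
opening: 0.174
grasp_force: 88.9
```

```bash
python3 -c "
from h import *
st();tubes('pics/p2.png')
plan([(-93.6,-30.3,-.32),(-92,-31.5,-.36)])"
```

```text
clock 8.8 nose jig [-95.1 -28.9] d -0.270 z 41.9 F jig [-2.5  3.4  4.2] T [-0.27  0.46  0.22]
tubes [-39.8 -18.1] [53.8 64.6] ang 0.115
[-93.6  -30.3   -0.32] units x 0.037 y -0.042 z -0.000 az 0.49
[-92.   -31.5   -0.36] units x 0.078 y -0.073 z -0.000 az 0.87
```

>>> {"api": "drive_tool", "payload": {"plan": [{"x": 0.04,"y": -0.04,"z": 0,"ax": 0,"ay": 0,"az": 0.4,"hand": 10},{"x": 0.08,"y": -0.07,"z": 0,"ax": 0,"ay": 0,"az": 0.8,"hand": 10},{"x": 0.08,"y": -0.07,"z": 0,"ax": 0,"ay": 0,"az": 0.95,"hand": 10},{"x": 0.08,"y": -0.07,"z": 0,"ax": 0,"ay": 0,"az": 0.95,"hand": 10}]}}

```text
clock: 9.25
eef_pos: [593.8, -95.3, 41.8]
tcp_rot: [-3.14, -0.0, 1.378]
contact_force: [-4.1, -1.6, 6.6]
opening: 0.17
grasp_force: 89.3
```

```bash
python3 -c "
from h import *
st();tubes('pics/p2.png')
plan([(-92,-35.5,-.36)])"
```

```text
clock 9.2 nose jig [-91.8 -31.7] d -0.368 z 41.8 F jig [-0.9  4.3  6.6] T [0.06 0.72 0.44]
tubes [-36.1 -25.4] [52.4 64. ] ang 0.007
[-92.   -35.5   -0.36] units x 0.025 y 0.081 z -0.000 az -0.07
```

>>> {"api": "drive_tool", "payload": {"plan": [{"x": 0.007,"y": 0.019,"z": -0.02,"ax": 0,"ay": 0,"az": 0,"hand": 10},{"x": 0.014,"y": 0.037,"z": -0.02,"ax": 0,"ay": 0,"az": 0,"hand": 10},{"x": 0.014,"y": 0.037,"z": -0.02,"ax": 0,"ay": 0,"az": 0,"hand": 10}]}}

```text
clock: 9.6
eef_pos: [595.9, -94.9, 42.1]
tcp_rot: [-3.14, -0.0, 1.377]
contact_force: [-1.5, 0.9, -3.2]
opening: 0.18
grasp_force: 87.8
```

```bash
python3 -c "
from h import *
st();tubes('pics/p2.png')"
```

```text
clock 9.6 nose jig [-91.8 -33.8] d -0.368 z 42.1 F jig [ 1.1  1.3 -3.2] T [-0.03  0.47  0.28]
tubes [-35.7 -28.3] [52.6 64.2] ang 0.045
```

>>> {"api": "drive_tool", "payload": {"plan": [{"x": 0.004,"y": 0.009,"z": 0,"ax": 0,"ay": 0,"az": 0,"hand": 10},{"x": 0.007,"y": 0.019,"z": 0,"ax": 0,"ay": 0,"az": 0,"hand": 10},{"x": 0.007,"y": 0.019,"z": 0,"ax": 0,"ay": 0,"az": 0,"hand": 10}]}}

```text
clock: 9.95
eef_pos: [597.7, -95.0, 42.7]
tcp_rot: [3.141, -0.0, 1.377]
contact_force: [-0.6, -0.4, -4.6]
opening: 0.176
grasp_force: 87.5
```

```bash
python3 -c "
from h import *
st();tubes('pics/p2.png')"
```

```text
clock 9.9 nose jig [-92.3 -35.5] d -0.368 z 42.7 F jig [-0.3  0.7 -4.6] T [-0.08  0.25  0.2 ]
tubes [-36.3 -30. ] [52.5 65. ] ang 0.039
```

>>> {"api": "drive_tool", "payload": {"plan": [{"x": 0.004,"y": 0.009,"z": 0,"ax": 0,"ay": 0,"az": 0,"hand": 10},{"x": 0.007,"y": 0.019,"z": 0,"ax": 0,"ay": 0,"az": 0,"hand": 10}]}}

```text
clock: 10.2
eef_pos: [598.5, -95.0, 42.8]
tcp_rot: [-3.141, 0.0, 1.377]
contact_force: [-2.4, -1.1, -5.3]
opening: 0.174
grasp_force: 87.6
```

```bash
python3 -c "
from h import *
st();tubes('pics/p2.png')"
```

```text
clock 10.2 nose jig [-92.4 -36.3] d -0.368 z 42.8 F jig [-0.7  2.6 -5.3] T [-0.33  0.4   0.28]
tubes [-36.6 -30.3] [52.7 64.8] ang 0.047
```

>>> {"api": "drive_tool", "payload": {"plan": [{"x": 0.004,"y": 0.009,"z": 0,"ax": 0,"ay": 0,"az": 0,"hand": 10},{"x": 0.007,"y": 0.019,"z": 0,"ax": 0,"ay": 0,"az": 0,"hand": 10}]}}

```text
clock: 10.45
eef_pos: [599.2, -95.0, 42.7]
tcp_rot: [-3.141, 0.0, 1.378]
contact_force: [-3.4, -2.3, -4.2]
opening: 0.177
grasp_force: 87.9
```

```bash
python3 -c "
from h import *
st();tubes('pics/p3.png')"
```

```text
clock 10.4 nose jig [-92.5 -37. ] d -0.368 z 42.7 F jig [-1.7  3.8 -4.2] T [-0.63  0.67  0.41]
tubes [-36.6 -30.8] [52.7 64.3] ang 0.047
```

View pics/p3.png

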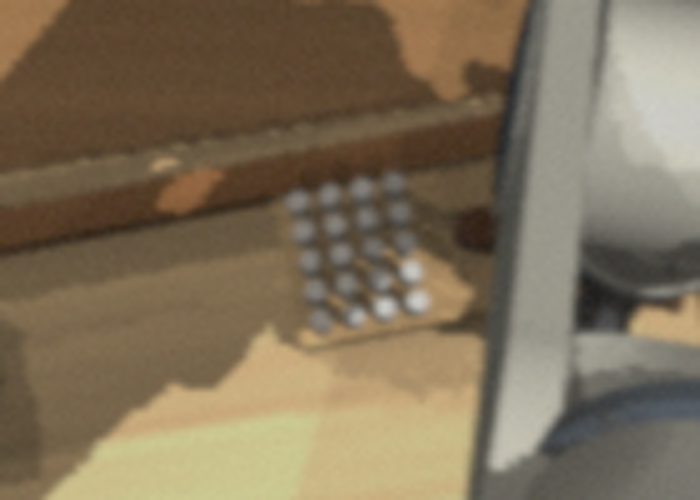

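```bash
python3 -c "
from h import *
plan([(-92.5+dx,-37+.034*dx,max(-.25,-.368+.118*dx/6)) for dx in (1.5,3,4.5,6,8,10,13,16)])"
```

```text
[-91.   -36.95  -0.25] units x 0.036 y 0.123 z -0.000 az -1.13
[-89.5  -36.9   -0.25] units x 0.064 y 0.112 z -0.000 az -1.13
[-88.   -36.85  -0.25] units x 0.092 y 0.100 z -0.000 az -1.13
[-86.5  -36.8   -0.25] units x 0.119 y 0.088 z -0.000 az -1.13
[-84.5  -36.73  -0.21] units x 0.162 y 0.118 z -0.000 az -1.50
[-82.5  -36.66  -0.17] units x 0.207 y 0.147 z -0.000 az -1.88
[-79.5  -36.56  -0.11] units x 0.278 y 0.190 z -0.000 az -2.44
[-7.650e+01 -3.646e+01 -5.000e-02] units x 0.352 y 0.232 z -0.000 az -3.00
```

>>> {"api": "drive_tool", "payload": {"plan": [{"x": 0.03,"y": 0.02,"z": 0,"ax": 0,"ay": 0,"az": -0.28,"hand": 10},{"x": 0.06,"y": 0.045,"z": 0,"ax": 0,"ay": 0,"az": -0.56,"hand": 10},{"x": 0.09,"y": 0.067,"z": 0,"ax": 0,"ay": 0,"az": -0.85,"hand": 10},{"x": 0.12,"y": 0.088,"z": 0,"ax": 0,"ay": 0,"az": -1.13,"hand": 10},{"x": 0.157,"y": 0.072,"z": 0,"ax": 0,"ay": 0,"az": -1.13,"hand": 10},{"x": 0.193,"y": 0.057,"z": 0,"ax": 0,"ay": 0,"az": -1.13,"hand": 10}]}}

```text
clock: 11.1
eef_pos: [604.1, -87.2, 43.1]
tcp_rot: [3.142, 0.002, 1.496]
contact_force: [-5.3, -8.9, -2.3]
opening: 0.17
grasp_force: 87.9
```

```bash
python3 -c "
from h import *
st();tubes('pics/p4.png')
n=w2j(monitor.sense()['eef_pos'])+58*np.array([np.cos(-.25),np.sin(-.25)])
plan([(n[0]+20,n[1]+.034*20,-.25)])"
```

```text
clock 11.1 nose jig [-83.6 -36.7] d -0.250 z 43.1 F jig [-7.9  6.8 -2.3] T [-1.6   0.85  0.24]
tubes [-32.4 -30.3] [53.4 65. ] ang 0.040
[-63.26 -35.97  -0.25] units x 0.384 y -0.112 z -0.000 az 0.00
```

>>> {"api": "drive_tool", "payload": {"plan": [{"x": 0.04,"y": -0.025,"z": 0,"ax": 0,"ay": 0,"az": 0,"hand": 10},{"x": 0.09,"y": -0.045,"z": 0,"ax": 0,"ay": 0,"az": 0,"hand": 10},{"x": 0.14,"y": -0.06,"z": 0,"ax": 0,"ay": 0,"az": 0,"hand": 10},{"x": 0.19,"y": -0.075,"z": 0,"ax": 0,"ay": 0,"az": 0,"hand": 10},{"x": 0.24,"y": -0.09,"z": 0,"ax": 0,"ay": 0,"az": 0,"hand": 10},{"x": 0.29,"y": -0.105,"z": 0,"ax": 0,"ay": 0,"az": 0,"hand": 10},{"x": 0.34,"y": -0.12,"z": 0,"ax": 0,"ay": 0,"az": 0,"hand": 10},{"x": 0.38,"y": -0.131,"z": 0,"ax": 0,"ay": 0,"az": 0,"hand": 10}]}}

```text
clock: 11.95
eef_pos: [599.4, -66.2, 42.9]
tcp_rot: [3.141, -0.0, 1.496]
contact_force: [-0.9, -4.4, -2.7]
opening: 0.175
grasp_force: 87.8
```

```bash
python3 -c "
from h import *
st();tubes('pics/p4.png')"
```

```text
clock 11.9 nose jig [-62.1 -35.7] d -0.250 z 42.9 F jig [-4.1  1.6 -2.7] T [-0.86  0.15  0.05]
tubes [-10.3 -30.1] [52.5 65.1] ang 0.009
```

>>> {"api": "drive_tool", "payload": {"plan": [{"x": 0.03,"y": 0.018,"z": 0,"ax": 0,"ay": 0,"az": 0,"hand": 10},{"x": 0.08,"y": 0.008,"z": 0,"ax": 0,"ay": 0,"az": 0,"hand": 10},{"x": 0.13,"y": -0.006,"z": 0,"ax": 0,"ay": 0,"az": 0,"hand": 10},{"x": 0.18,"y": -0.02,"z": 0,"ax": 0,"ay": 0,"az": 0,"hand": 10},{"x": 0.23,"y": -0.033,"z": 0,"ax": 0,"ay": 0,"az": 0,"hand": 10},{"x": 0.28,"y": -0.045,"z": 0,"ax": 0,"ay": 0,"az": 0,"hand": 10},{"x": 0.33,"y": -0.058,"z": 0,"ax": 0,"ay": 0,"az": 0,"hand": 10},{"x": 0.38,"y": -0.072,"z": 0,"ax": 0,"ay": 0,"az": 0,"hand": 10}]}}

```text
clock: 12.8
eef_pos: [596.0, -48.5, 43.0]
tcp_rot: [-3.14, 0.002, 1.497]
contact_force: [-5.3, -11.8, 3.0]
opening: 0.173
grasp_force: 88.7
```

```bash
python3 -c "
from h import *
st();tubes('pics/p4.png')"
```

```text
clock 12.8 nose jig [-44.1 -35.3] d -0.249 z 43.0 F jig [-10.7   7.3   3. ] T [-2.08  1.    0.27]
tubes [  7.6 -29.6] [52.5 64.2] ang 0.020
```

>>> {"api": "drive_tool", "payload": {"plan": [{"x": 0.04,"y": -0.022,"z": 0,"ax": 0,"ay": 0,"az": 0,"hand": 10},{"x": 0.09,"y": -0.036,"z": 0,"ax": 0,"ay": 0,"az": 0,"hand": 10},{"x": 0.14,"y": -0.05,"z": 0,"ax": 0,"ay": 0,"az": 0,"hand": 10},{"x": 0.19,"y": -0.064,"z": 0,"ax": 0,"ay": 0,"az": 0,"hand": 10},{"x": 0.24,"y": -0.079,"z": 0,"ax": 0,"ay": 0,"az": 0,"hand": 10},{"x": 0.29,"y": -0.093,"z": 0,"ax": 0,"ay": 0,"az": 0,"hand": 10},{"x": 0.34,"y": -0.107,"z": 0,"ax": 0,"ay": 0,"az": 0,"hand": 10},{"x": 0.38,"y": -0.119,"z": 0,"ax": 0,"ay": 0,"az": 0,"hand": 10}]}}

```text
clock: 13.65
eef_pos: [591.6, -28.8, 42.9]
tcp_rot: [-3.14, 0.001, 1.496]
contact_force: [-3.2, -11.0, 2.5]
opening: 0.171
grasp_force: 88.3
```

```bash
python3 -c "
from h import *
st();tubes('pics/p4.png')"
```

```text
clock 13.7 nose jig [-23.9 -34.5] d -0.249 z 42.9 F jig [-10.3   5.1   2.5] T [-1.8   0.77  0.18]
tubes [  8.6 -24.6] [94.2 84.5] ang 0.204
```

>>> {"api": "drive_tool", "payload": {"plan": [{"x": 0.05,"y": -0.014,"z": 0,"ax": 0,"ay": 0,"az": 0,"hand": 10},{"x": 0.1,"y": -0.029,"z": 0,"ax": 0,"ay": 0,"az": 0,"hand": 10},{"x": 0.15,"y": -0.043,"z": 0,"ax": 0,"ay": 0,"az": 0,"hand": 10},{"x": 0.2,"y": -0.058,"z": 0,"ax": 0,"ay": 0,"az": 0,"hand": 10},{"x": 0.25,"y": -0.072,"z": 0,"ax": 0,"ay": 0,"az": 0,"hand": 10},{"x": 0.3,"y": -0.087,"z": 0,"ax": 0,"ay": 0,"az": 0,"hand": 10},{"x": 0.35,"y": -0.101,"z": 0,"ax": 0,"ay": 0,"az": 0,"hand": 10},{"x": 0.38,"y": -0.11,"z": 0,"ax": 0,"ay": 0,"az": 0,"hand": 10}]}}

```text
clock: 14.5
eef_pos: [587.5, -9.3, 42.9]
tcp_rot: [-3.14, 0.002, 1.496]
contact_force: [-4.0, -10.7, 2.2]
opening: 0.175
grasp_force: 88.5
```

```bash
sed -i 's/,26,1,-1)/,17,1,-1)/; s/n\[0\]+45/n[0]+50/' h.py; python3 -c "
from h import *
st();tubes('pics/p4.png')"
```

```text
clock 14.5 nose jig [ -4.1 -33.9] d -0.249 z 42.9 F jig [-9.8  5.8  2.2] T [-1.77  0.76  0.24]
tubes [ 41.5 -29. ] [64.9 62.3] ang 0.041
```

>>> {"api": "drive_tool", "payload": {"plan": [{"x": 0.05,"y": -0.015,"z": 0,"ax": 0,"ay": 0,"az": 0,"hand": 10},{"x": 0.1,"y": -0.03,"z": 0,"ax": 0,"ay": 0,"az": 0,"hand": 10},{"x": 0.15,"y": -0.045,"z": 0,"ax": 0,"ay": 0,"az": 0,"hand": 10},{"x": 0.2,"y": -0.06,"z": 0,"ax": 0,"ay": 0,"az": 0,"hand": 10},{"x": 0.25,"y": -0.075,"z": 0,"ax": 0,"ay": 0,"az": 0,"hand": 10},{"x": 0.3,"y": -0.09,"z": 0,"ax": 0,"ay": 0,"az": 0,"hand": 10},{"x": 0.35,"y": -0.104,"z": 0,"ax": 0,"ay": 0,"az": 0,"hand": 10},{"x": 0.38,"y": -0.113,"z": 0,"ax": 0,"ay": 0,"az": 0,"hand": 10}]}}

```text
clock: 15.35
eef_pos: [583.3, 10.1, 42.9]
tcp_rot: [-3.14, 0.001, 1.496]
contact_force: [-4.5, -9.9, 1.6]
opening: 0.175
grasp_force: 88.5
```

```bash
python3 -c "
from h import *
st()"
```

```text
clock 15.3 nose jig [ 15.8 -33.1] d -0.249 z 42.9 F jig [-8.9  6.1  1.6] T [-1.75  0.67  0.15]
```

>>> {"api": "drive_tool", "payload": {"plan": [{"x": 0.05,"y": -0.015,"z": 0,"ax": 0,"ay": 0,"az": 0,"hand": 10},{"x": 0.1,"y": -0.03,"z": 0,"ax": 0,"ay": 0,"az": 0,"hand": 10},{"x": 0.15,"y": -0.045,"z": 0,"ax": 0,"ay": 0,"az": 0,"hand": 10},{"x": 0.2,"y": -0.06,"z": 0,"ax": 0,"ay": 0,"az": 0,"hand": 10}]}}

```text
clock: 15.75
eef_pos: [581.2, 20.3, 42.9]
tcp_rot: [-3.14, 0.001, 1.496]
contact_force: [-3.3, -9.9, 1.1]
opening: 0.176
grasp_force: 88.5
```

```bash
python3 -c "
from h import *
st();tubes('pics/p5.png')"
```

```text
clock 15.8 nose jig [ 26.2 -32.7] d -0.249 z 42.9 F jig [-9.2  4.9  1.1] T [-1.69  0.59  0.15]
tubes [ 72.2 -27.9] [63.4 63.4] ang 0.058
```

View pics/p5.png

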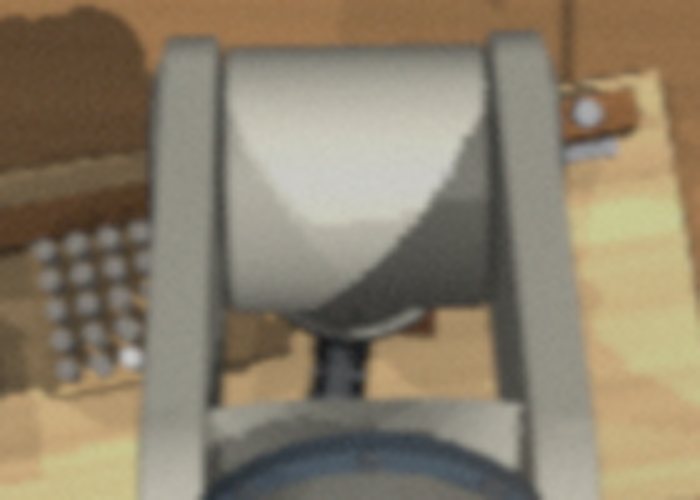

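>>> {"api": "drive_tool", "payload": {"plan": [{"x": 0.05,"y": -0.015,"z": 0,"ax": 0,"ay": 0,"az": 0,"hand": 10},{"x": 0.1,"y": -0.03,"z": 0,"ax": 0,"ay": 0,"az": 0,"hand": 10},{"x": 0.15,"y": -0.045,"z": 0,"ax": 0,"ay": 0,"az": 0,"hand": 10},{"x": 0.2,"y": -0.06,"z": 0,"ax": 0,"ay": 0,"az": 0,"hand": 10},{"x": 0.24,"y": -0.071,"z": 0,"ax": 0,"ay": 0,"az": 0,"hand": 10}]}}

```text
clock: 16.3
eef_pos: [578.5, 32.6, 42.9]
tcp_rot: [-3.14, 0.001, 1.496]
contact_force: [-2.9, -9.7, 1.9]
opening: 0.175
grasp_force: 88.6
```

```bash
python3 -c "
from h import *
st()"
```

```text
clock 16.3 nose jig [ 38.8 -32.3] d -0.249 z 42.9 F jig [-9.   4.5  1.9] T [-1.63  0.57  0.22]
```

>>> {"api": "drive_tool", "payload": {"plan": [{"x": 0.025,"y": -0.007,"z": 0,"ax": 0,"ay": 0,"az": 0,"hand": 10},{"x": 0.05,"y": -0.015,"z": 0,"ax": 0,"ay": 0,"az": 0,"hand": 10}]}}

```text
clock: 16.5
eef_pos: [578.0, 35.2, 42.9]
tcp_rot: [-3.14, 0.001, 1.496]
contact_force: [-3.1, -9.1, 1.3]
opening: 0.176
grasp_force: 88.6
```

>>> {"api": "drive_tool", "payload": {"plan": [{"x": 0.025,"y": -0.007,"z": 0,"ax": 0,"ay": 0,"az": 0,"hand": 10},{"x": 0.05,"y": -0.015,"z": 0,"ax": 0,"ay": 0,"az": 0,"hand": 10}]}}

```text
clock: 16.7
eef_pos: [577.4, 37.7, 42.9]
tcp_rot: [-3.14, 0.001, 1.496]
contact_force: [-2.7, -10.4, 1.1]
opening: 0.176
grasp_force: 88.6
```

```bash
python3 -c "
from h import *
st()"
```

```text
clock 16.7 nose jig [ 44.  -32.1] d -0.249 z 42.9 F jig [-9.8  4.5  1.1] T [-1.58  0.6   0.17]
```

>>> {"api": "drive_tool", "payload": {"plan": [{"x": 0.025,"y": -0.007,"z": 0,"ax": 0,"ay": 0,"az": 0,"hand": 10},{"x": 0.05,"y": -0.014,"z": 0,"ax": 0,"ay": 0,"az": 0,"hand": 10}]}}

```text
clock: 16.9
eef_pos: [577.0, 40.2, 42.9]
tcp_rot: [-3.14, 0.001, 1.496]
contact_force: [-3.7, -9.2, 1.7]
opening: 0.176
grasp_force: 88.6
```

>>> {"api": "drive_tool", "payload": {"plan": [{"x": 0.025,"y": -0.007,"z": 0,"ax": 0,"ay": 0,"az": 0,"hand": 10},{"x": 0.05,"y": -0.014,"z": 0,"ax": 0,"ay": 0,"az": 0,"hand": 10}]}}

```text
clock: 17.1
eef_pos: [576.4, 42.7, 42.9]
tcp_rot: [-3.14, 0.001, 1.496]
contact_force: [-3.1, -10.3, 2.3]
opening: 0.173
grasp_force: 88.6
```

>>> {"api": "drive_tool", "payload": {"plan": [{"x": 0.015,"y": -0.004,"z": 0,"ax": 0,"ay": 0,"az": 0,"hand": 10},{"x": 0.03,"y": -0.009,"z": 0,"ax": 0,"ay": 0,"az": 0,"hand": 10}]}}

```text
clock: 17.3
eef_pos: [576.0, 44.2, 42.9]
tcp_rot: [-3.14, 0.001, 1.496]
contact_force: [-3.0, -9.5, 1.2]
opening: 0.175
grasp_force: 88.6
```

```bash
python3 -c "
from h import *
st()"
```

```text
clock 17.3 nose jig [ 50.7 -31.9] d -0.249 z 42.9 F jig [-8.8  4.6  1.2] T [-1.62  0.61  0.13]
```

>>> {"api": "drive_tool", "payload": {"plan": [{"x": 0.015,"y": -0.004,"z": 0,"ax": 0,"ay": 0,"az": 0,"hand": 10},{"x": 0.03,"y": -0.009,"z": 0,"ax": 0,"ay": 0,"az": 0,"hand": 10}]}}

```text
clock: 17.5
eef_pos: [575.7, 45.8, 42.9]
tcp_rot: [-3.14, 0.001, 1.496]
contact_force: [-4.0, -9.6, 2.7]
opening: 0.179
grasp_force: 88.6
```

>>> {"api": "drive_tool", "payload": {"plan": [{"x": 0.012,"y": -0.003,"z": 0,"ax": 0,"ay": 0,"az": 0,"hand": 10},{"x": 0.024,"y": -0.007,"z": 0,"ax": 0,"ay": 0,"az": 0,"hand": 10}]}}

```text
clock: 17.7
eef_pos: [575.5, 47.0, 42.9]
tcp_rot: [-3.14, 0.001, 1.496]
contact_force: [-2.6, -8.6, 1.5]
opening: 0.178
grasp_force: 88.6
```

```bash
python3 -c "
from h import *
st()"
```

```text
clock 17.7 nose jig [ 53.5 -31.8] d -0.250 z 42.9 F jig [-8.   4.1  1.5] T [-1.61  0.55  0.15]
```

>>> {"api": "drive_tool", "payload": {"plan": [{"x": 0.01,"y": 0.001,"z": 0,"ax": 0,"ay": 0,"az": 0,"hand": 10},{"x": 0.02,"y": -0.002,"z": 0,"ax": 0,"ay": 0,"az": 0,"hand": 10}]}}

```text
clock: 17.9
eef_pos: [575.3, 47.8, 42.9]
tcp_rot: [-3.14, 0.002, 1.496]
contact_force: [-3.2, -10.1, 2.8]
opening: 0.174
grasp_force: 88.6
```

>>> {"api": "drive_tool", "payload": {"plan": [{"x": 0.01,"y": -0.003,"z": 0,"ax": 0,"ay": 0,"az": 0,"hand": 10},{"x": 0.02,"y": -0.006,"z": 0,"ax": 0,"ay": 0,"az": 0,"hand": 10}]}}

```text
clock: 18.1
eef_pos: [575.1, 48.9, 42.9]
tcp_rot: [-3.14, 0.002, 1.496]
contact_force: [-2.7, -11.4, 3.5]
opening: 0.176
grasp_force: 88.6
```

```bash
python3 -c "
from h import *
st()"
```

```text
clock 18.1 nose jig [ 55.4 -31.8] d -0.249 z 42.9 F jig [-10.7   4.7   3.5] T [-1.74  0.68  0.22]
```

>>> {"api": "drive_tool", "payload": {"plan": [{"x": 0.01,"y": -0.003,"z": 0,"ax": 0,"ay": 0,"az": 0,"hand": 10},{"x": 0.02,"y": -0.006,"z": 0,"ax": 0,"ay": 0,"az": 0,"hand": 10}]}}

```text
clock: 18.3
eef_pos: [574.9, 49.9, 42.9]
tcp_rot: [-3.14, 0.002, 1.496]
contact_force: [-4.4, -10.1, 2.8]
opening: 0.172
grasp_force: 88.6
```

```bash
python3 -c "
from h import *
st()"
```

```text
clock 18.3 nose jig [ 56.5 -31.7] d -0.249 z 42.9 F jig [-9.1  6.1  2.8] T [-1.75  0.64  0.18]
```

>>> {"api": "drive_tool", "payload": {"plan": [{"x": 0.01,"y": -0.003,"z": 0,"ax": 0,"ay": 0,"az": 0,"hand": 10},{"x": 0.02,"y": -0.006,"z": 0,"ax": 0,"ay": 0,"az": 0,"hand": 10}]}}

```text
clock: 18.5
eef_pos: [574.7, 50.9, 42.9]
tcp_rot: [-3.14, 0.002, 1.496]
contact_force: [-3.5, -10.2, 1.4]
opening: 0.178
grasp_force: 88.6
```

```bash
python3 -c "
from h import *
st()"
```

```text
clock 18.5 nose jig [ 57.5 -31.7] d -0.249 z 42.9 F jig [-9.4  5.2  1.4] T [-1.7   0.64  0.17]
```

>>> {"api": "drive_tool", "payload": {"plan": [{"x": 0.01,"y": -0.003,"z": 0,"ax": 0,"ay": 0,"az": 0,"hand": 10},{"x": 0.02,"y": -0.006,"z": 0,"ax": 0,"ay": 0,"az": 0,"hand": 10}]}}

```text
clock: 18.7
eef_pos: [574.4, 52.0, 42.9]
tcp_rot: [-3.14, 0.001, 1.496]
contact_force: [-3.2, -10.9, 1.8]
opening: 0.173
grasp_force: 88.6
```

```bash
cat >> h.py <<'E'
def stop(t=None,ref=cv2.imread("pics/top0.png")):
    t=imaging.grab_frame("top")[:,:,::-1] if t is None else t
    x0,y0,w,h=226,222,20,34   # stop patch in first picture
    T=cv2.resize(ref[y0:y0+h,x0:x0+w],None,fx=8,fy=8,interpolation=cv2.INTER_CUBIC); S=cv2.resize(t[y0-5:y0+h+5,x0-12:x0+w+5],None,fx=8,fy=8,interpolation=cv2.INTER_CUBIC)
    m=cv2.matchTemplate(S,T,cv2.TM_CCOEFF_NORMED); _,v,_,l=cv2.minMaxLoc(m); print("stop shift px",l[0]/8-12,l[1]/8-5,"score %.2f"%v)
    # handle (grey-white) centroid
    hs=cv2.cvtColor(t,cv2.COLOR_BGR2HSV)[220:260,222:250]; k=(hs[:,:,1]<70)&(hs[:,:,2]>100); p=np.argwhere(k); print("white px",len(p),p.mean(0)+[220,222] if len(p) else None)
E
python3 -c "
from h import *
st();stop();stop(cv2.imread('pics/top0.png'));tubes('pics/p6.png')"
```

```text
clock 18.7 nose jig [ 58.6 -31.6] d -0.249 z 42.9 F jig [-10.2   5.    1.8] T [-1.68  0.62  0.13]
stop shift px 0.125 -0.375 score 0.85
white px 106 [233.21698113 243.48113208]
stop shift px 0.0 0.0 score 1.00
white px 94 [237.5 236. ]
tubes [104.6 -31.7] [65.2 70.1] ang 0.046
```

>>> {"api": "drive_tool", "payload": {"plan": [{"x": 0.01,"y": -0.003,"z": 0,"ax": 0,"ay": 0,"az": 0,"hand": 10},{"x": 0.02,"y": -0.006,"z": 0,"ax": 0,"ay": 0,"az": 0,"hand": 10}]}}

```text
clock: 19.0
eef_pos: [574.2, 52.9, 42.9]
tcp_rot: [-3.14, 0.001, 1.496]
contact_force: [-3.9, -10.0, 2.6]
opening: 0.173
grasp_force: 88.6
```

```bash
python3 -c "
from h import *
st();stop()"
```

```text
clock 19.0 nose jig [ 59.6 -31.6] d -0.249 z 42.9 F jig [-9.1  5.5  2.6] T [-1.68  0.54  0.14]
stop shift px 0.125 -0.375 score 0.85
white px 98 [233.68367347 243.18367347]
```

>>> {"api": "drive_tool", "payload": {"plan": [{"x": 0.01,"y": -0.003,"z": 0,"ax": 0,"ay": 0,"az": 0,"hand": 10},{"x": 0.02,"y": -0.006,"z": 0,"ax": 0,"ay": 0,"az": 0,"hand": 10}]}}

```text
clock: 19.25
eef_pos: [574.1, 53.6, 43.0]
tcp_rot: [-3.14, 0.002, 1.496]
contact_force: [-3.1, -14.6, 4.4]
opening: 0.172
grasp_force: 88.6
```

```bash
python3 -c "
from h import *
st();stop()"
```

```text
clock 19.2 nose jig [ 60.3 -31.6] d -0.249 z 43.0 F jig [-13.9   5.6   4.4] T [-2.47  0.61  0.09]
stop shift px 0.0 -0.375 score 0.85
white px 106 [233.0754717  243.24528302]
```

>>> {"api": "drive_tool", "payload": {"plan": [{"x": 0.008,"y": -0.002,"z": 0,"ax": 0,"ay": 0,"az": 0,"hand": 10},{"x": 0.008,"y": -0.002,"z": 0,"ax": 0,"ay": 0,"az": 0,"hand": 10}]}}

```text
clock: 19.5
eef_pos: [574.1, 53.7, 43.0]
tcp_rot: [-3.14, 0.002, 1.497]
contact_force: [-3.3, -15.1, 2.8]
opening: 0.176
grasp_force: 88.7
```

```bash
python3 -c "
from h import *
st();stop();tubes('pics/p6.png')"
```

```text
clock 19.5 nose jig [ 60.4 -31.5] d -0.249 z 43.0 F jig [-14.3   5.9   2.8] T [-2.46  0.61  0.14]
stop shift px 0.0 -0.375 score 0.84
white px 106 [233.04716981 243.22641509]
tubes [106.8 -32.2] [64.9 71. ] ang 0.019
```

```bash
python3 -c "
from h import *
plan([(60.4+a,-31.5+b,d) for a,b,d in((-1.5,1,-.249),(-3,1.8,-.2),(-4.5,3,-.15),(-6,4,-.11),(-7,5,-.09))])"
```

```text
[ 58.9  -30.5   -0.25] units x -0.034 y -0.013 z -0.000 az -0.00
[ 57.4 -29.7  -0.2] units x -0.065 y 0.036 z -0.000 az -0.47
[ 55.9  -28.5   -0.15] units x -0.096 y 0.078 z -0.000 az -0.95
[ 54.4  -27.5   -0.11] units x -0.124 y 0.112 z -0.000 az -1.33
[ 53.4  -26.5   -0.09] units x -0.145 y 0.121 z -0.000 az -1.52
```

>>> {"api": "drive_tool", "payload": {"plan": [{"x": -0.034,"y": -0.013,"z": 0,"ax": 0,"ay": 0,"az": 0,"hand": 10},{"x": -0.065,"y": 0.036,"z": 0,"ax": 0,"ay": 0,"az": -0.47,"hand": 10},{"x": -0.096,"y": 0.078,"z": 0,"ax": 0,"ay": 0,"az": -0.95,"hand": 10},{"x": -0.124,"y": 0.112,"z": 0,"ax": 0,"ay": 0,"az": -1.33,"hand": 10},{"x": -0.145,"y": 0.121,"z": 0,"ax": 0,"ay": 0,"az": -1.52,"hand": 10},{"x": -0.145,"y": 0.121,"z": 0,"ax": 0,"ay": 0,"az": -1.52,"hand": 10}]}}

```text
clock: 20.2
eef_pos: [580.5, 48.0, 43.0]
tcp_rot: [3.141, -0.0, 1.654]
contact_force: [-0.2, 0.1, -1.7]
opening: 0.179
grasp_force: 87.9
```

```bash
python3 -c "
from h import *
st();stop();tubes('pics/p6.png')"
```

```text
clock 20.2 nose jig [ 55.2 -27.9] d -0.091 z 43.0 F jig [ 0.2  0.2 -1.7] T [-0.03 -0.03 -0.03]
stop shift px 0.0 -0.375 score 0.84
white px 103 [232.87378641 243.2038835 ]
tubes [103.8 -25. ] [72.3 67.5] ang 0.167
```

>>> {"api": "drive_tool", "payload": {"plan": [{"x": 0,"y": 0,"z": -0.2,"ax": 0,"ay": 0,"az": 0,"hand": 10},{"x": 0,"y": 0,"z": -0.5,"ax": 0,"ay": 0,"az": 0,"hand": 10},{"x": 0,"y": 0,"z": -0.9,"ax": 0,"ay": 0,"az": 0,"hand": 10},{"x": 0,"y": 0,"z": -1.3,"ax": 0,"ay": 0,"az": 0,"hand": 10},{"x": 0,"y": 0,"z": -1.5,"ax": 0,"ay": 0,"az": 0,"hand": 10},{"x": 0,"y": 0,"z": -1.5,"ax": 0,"ay": 0,"az": 0,"hand": 10}]}}

```text
clock: 20.9
eef_pos: [581.6, 47.8, 120.1]
tcp_rot: [3.138, -0.0, 1.655]
contact_force: [1.1, 1.2, -1.1]
opening: 0.176
grasp_force: 87.9
```

```bash
python3 -c "
from h import *
st(); s=monitor.sense(); go(402,-21,60,s['tcp_rot'][2])"
```

```text
clock 20.9 nose jig [ 54.8 -28.9] d -0.091 z 120.1 F jig [ 0.9 -1.3 -1.1] T [0.06 0.01 0.04]
units x -1.070 y -3.694 z 1.202 az -0.00
```

>>> {"api": "drive_tool", "payload": {"plan": [{"x": -0.13,"y": -0.45,"z": 0,"ax": 0,"ay": 0,"az": 0,"hand": 10},{"x": -0.33,"y": -1.1,"z": 0,"ax": 0,"ay": 0,"az": 0,"hand": 10},{"x": -0.53,"y": -1.8,"z": 0,"ax": 0,"ay": 0,"az": 0,"hand": 10},{"x": -0.73,"y": -2.5,"z": 0,"ax": 0,"ay": 0,"az": 0,"hand": 10},{"x": -0.93,"y": -3.2,"z": 0.3,"ax": 0,"ay": 0,"az": 0,"hand": 10},{"x": -1.07,"y": -3.69,"z": 0.8,"ax": 0,"ay": 0,"az": 0,"hand": 10},{"x": -1.07,"y": -3.69,"z": 1.2,"ax": 0,"ay": 0,"az": 0,"hand": 10},{"x": -1.07,"y": -3.69,"z": 1.2,"ax": 0,"ay": 0,"az": 0,"hand": 10}]}}

```text
clock: 21.7
eef_pos: [398.4, -21.2, 55.9]
tcp_rot: [-3.137, -0.001, 1.654]
contact_force: [0.2, 0.2, -1.1]
opening: 0.18
grasp_force: 88.1
```

```bash
python3 -c "
from h import *
st();s=monitor.sense(); print(s['eef_pos'])
tt=imaging.grab_frame('top')[:,:,::-1]; cv2.imwrite('pics/top7.png',tt)
stop(tt)
sd=imaging.grab_frame('side')[:,:,::-1]; cv2.imwrite('pics/side7.png',sd)
# tube tops
hs=cv2.cvtColor(tt,cv2.COLOR_BGR2HSV)
c=proj('top',[*j2w(109,-28),72]); print(c)
ok=((hs[:,:,1]<60)&(hs[:,:,2]>110)).astype(np.uint8); m=np.zeros_like(ok); cv2.circle(m,(int(c[0]),int(c[1])),24,1,-1)
n,lab,S,cen=cv2.connectedComponentsWithStats(cv2.morphologyEx(ok*m,cv2.MORPH_CLOSE,np.ones((3,3))))
print(S[1:],cen[1:])
i=1+np.argmax(S[1:,4]); P=np.array([w2j(cast('top',p,72)) for p in np.argwhere(lab==i)[:,::-1]],np.float32); print(cv2.minAreaRect(P))
"
```

```text
clock 21.7 nose jig [ 18.7 163.5] d -0.092 z 55.9 F jig [ 0.2 -0.3 -1.1] T [0.   0.01 0.05]
[398.36017758 -21.22827599  55.94307424]
stop shift px -0.125 0.25 score 0.87
white px 222 [233.63513514 241.88738739]
[256.29449314 226.40726956]
[[243 204   5   3   7]
 [237 209  33  36 722]
 [233 230   7  13  49]] [[245.28571429 205.28571429]
 [254.50692521 227.29362881]
 [236.32653061 235.28571429]]
((115.08544921875, -33.006526947021484), (60.169090270996094, 80.23226165771484), 2.8916027545928955)
```

>>> {"api": "drive_tool", "payload": {"plan": [{"x": 0,"y": 0,"z": 0.1,"ax": 0,"ay": 0,"az": 0,"hand": 10},{"x": 0,"y": 0,"z": 0.25,"ax": 0,"ay": 0,"az": 0,"hand": 10},{"x": 0,"y": 0,"z": 0.4,"ax": 0,"ay": 0,"az": 0,"hand": 10},{"x": 0,"y": 0,"z": 0.5,"ax": 0,"ay": 0,"az": 0,"hand": 10},{"x": 0,"y": 0,"z": 0.5,"ax": 0,"ay": 0,"az": 0,"hand": 10},{"x": 0,"y": 0,"z": 0.5,"ax": 0,"ay": 0,"az": 0,"hand": 10}]}}

```text
clock: 22.4
eef_pos: [400.8, -21.1, 32.6]
tcp_rot: [-3.141, -0.0, 1.655]
contact_force: [0.3, -0.8, -1.4]
opening: 0.174
grasp_force: 88.1
```

>>> {"api": "drive_tool", "payload": {"plan": [{"x": 0,"y": 0,"z": 0.04,"ax": 0,"ay": 0,"az": 0,"hand": 10},{"x": 0,"y": 0,"z": 0.08,"ax": 0,"ay": 0,"az": 0,"hand": 10},{"x": 0,"y": 0,"z": 0.11,"ax": 0,"ay": 0,"az": 0,"hand": 10},{"x": 0,"y": 0,"z": 0.11,"ax": 0,"ay": 0,"az": 0,"hand": 10}]}}

```text
clock: 22.8
eef_pos: [400.8, -21.1, 27.2]
tcp_rot: [-3.141, -0.0, 1.655]
contact_force: [-0.3, 0.2, -1.4]
opening: 0.173
grasp_force: 88.1
```

>>> {"api": "drive_tool", "payload": {"plan": [{"x": 0,"y": 0,"z": 0.02,"ax": 0,"ay": 0,"az": 0,"hand": 10},{"x": 0,"y": 0,"z": 0.03,"ax": 0,"ay": 0,"az": 0,"hand": 10},{"x": 0,"y": 0,"z": 0.03,"ax": 0,"ay": 0,"az": 0,"hand": 10}]}}

```text
clock: 23.1
eef_pos: [400.9, -21.1, 25.8]
tcp_rot: [3.142, -0.0, 1.655]
contact_force: [0.7, 0.3, -0.6]
opening: 0.174
grasp_force: 88.5
```

>>> {"api": "drive_tool", "payload": {"plan": [{"x": 0,"y": 0,"z": 0.01,"ax": 0,"ay": 0,"az": 0,"hand": 10},{"x": 0,"y": 0,"z": 0.02,"ax": 0,"ay": 0,"az": 0,"hand": 10},{"x": 0,"y": 0,"z": 0.02,"ax": 0,"ay": 0,"az": 0,"hand": 10}]}}

```text
clock: 23.4
eef_pos: [401.0, -21.1, 25.7]
tcp_rot: [3.141, -0.0, 1.655]
contact_force: [-5.3, 0.9, 22.1]
opening: 0.177
grasp_force: 92.0
```

>>> {"api": "drive_tool", "payload": {"plan": [{"x": 0,"y": 0,"z": -0.016,"ax": 0,"ay": 0,"az": 0,"hand": 10},{"x": 0,"y": 0,"z": -0.016,"ax": 0,"ay": 0,"az": 0,"hand": 10}]}}

```text
clock: 23.6
eef_pos: [401.1, -21.1, 25.7]
tcp_rot: [3.141, 0.0, 1.655]
contact_force: [0.7, 1.1, 4.3]
opening: 0.174
grasp_force: 88.6
```

>>> {"api": "drive_tool", "payload": {"plan": [{"x": 0,"y": 0,"z": 0,"ax": 0,"ay": 0,"az": 0,"hand": 22},{"x": 0,"y": 0,"z": 0,"ax": 0,"ay": 0,"az": 0,"hand": 30},{"x": 0,"y": 0,"z": 0,"ax": 0,"ay": 0,"az": 0,"hand": 40},{"x": 0,"y": 0,"z": 0,"ax": 0,"ay": 0,"az": 0,"hand": 50},{"x": 0,"y": 0,"z": 0,"ax": 0,"ay": 0,"az": 0,"hand": 60},{"x": 0,"y": 0,"z": 0,"ax": 0,"ay": 0,"az": 0,"hand": 60}]}}

```text
clock: 24.2
eef_pos: [400.9, -21.1, 25.6]
tcp_rot: [-3.142, -0.0, 1.655]
contact_force: [-0.6, -0.3, 0.0]
opening: 0.701
grasp_force: 0.0
```

>>> {"api": "drive_tool", "payload": {"plan": [{"x": 0,"y": 0,"z": -0.3,"ax": 0,"ay": 0,"az": 0,"hand": 60},{"x": 0,"y": 0,"z": -0.8,"ax": 0,"ay": 0,"az": 0,"hand": 60},{"x": 0,"y": 0,"z": -1.5,"ax": 0,"ay": 0,"az": 0,"hand": 60},{"x": 0,"y": 0,"z": -2.2,"ax": 0,"ay": 0,"az": 0,"hand": 60},{"x": 0,"y": 0,"z": -2.9,"ax": 0,"ay": 0,"az": 0,"hand": 60},{"x": 0,"y": 0,"z": -3.2,"ax": 0,"ay": 0,"az": 0,"hand": 60},{"x": 0,"y": 0,"z": -3.2,"ax": 0,"ay": 0,"az": 0,"hand": 60}]}}

```text
clock: 24.9
eef_pos: [402.4, -21.2, 187.8]
tcp_rot: [3.137, 0.001, 1.655]
contact_force: [-0.2, -0.4, 0.3]
opening: 0.705
grasp_force: 0.0
```

```bash
python3 - <<'E'
from h import *
st()
tt=imaging.grab_frame('top')[:,:,::-1]; cv2.imwrite('pics/top8.png',tt)
sd=imaging.grab_frame('side')[:,:,::-1]; cv2.imwrite('pics/side8.png',sd); s0=cv2.imread('pics/side0.png')
stop(tt)
# other things moved? side-view difference
for n,a,b in(("side",s0,sd),("top",cv2.imread('pics/top0.png'),tt)):
    d=cv2.absdiff(cv2.GaussianBlur(a,(5,5),0),cv2.GaussianBlur(b,(5,5),0)).max(2)>40
    k,l,S,c=cv2.connectedComponentsWithStats(d.astype(np.uint8)); print(n,[s.tolist() for s in S[1:] if s[4]>60])
# stick: dark brown blob in side view near expected place
for nm,p in(("fin top",(401,-21,61)),("fin base",(401,-21,14)),("nose top",(396,37,26)),("tail",(404.5,-63,14))): print(nm,proj("side",p).round(),sd[tuple(proj("side",p).round().astype(int)[::-1])])
# white tubes on the block in top view, brighter threshold, individual tops
hs=cv2.cvtColor(tt,cv2.COLOR_BGR2HSV); ok=((hs[:,:,1]<60)&(hs[:,:,2]>140)).astype(np.uint8)[200:260,215:290]
for r_ in ok[::1]: print("".join(".#"[v] for v in r_))
E
```

```text
clock 24.9 nose jig [ 18.  159.5] d -0.091 z 187.8 F jig [-0.3  0.3  0.3] T [0.   0.02 0.05]
stop shift px -0.125 0.125 score 0.77
white px 143 [230.81118881 243.44755245]
side [[349, 0, 119, 84, 4845], [338, 0, 197, 377, 19523], [539, 0, 14, 62, 425], [552, 0, 61, 57, 2270], [541, 0, 99, 160, 7136], [519, 64, 121, 181, 5198], [363, 91, 33, 36, 767], [348, 146, 61, 60, 1831], [384, 192, 25, 27, 319], [532, 216, 50, 44, 1548], [514, 218, 15, 13, 120], [298, 229, 43, 36, 895], [499, 238, 21, 30, 388], [260, 248, 127, 66, 3221], [517, 254, 59, 26, 851], [579, 258, 14, 7, 64], [481, 309, 11, 12, 99], [249, 311, 55, 50, 1404], [469, 319, 10, 11, 73], [299, 321, 12, 12, 86], [307, 329, 27, 31, 280], [335, 345, 27, 15, 78], [543, 356, 20, 8, 122], [279, 366, 243, 114, 18142], [522, 366, 38, 17, 470]]
top [[179, 212, 375, 268, 32513], [310, 213, 49, 40, 791], [233, 235, 8, 13, 76], [461, 254, 55, 18, 762], [306, 269, 46, 20, 406], [215, 279, 13, 7, 64], [65, 304, 177, 176, 15676], [382, 401, 8, 14, 84], [620, 413, 20, 30, 419], [383, 419, 8, 10, 69], [259, 438, 26, 13, 208]]
fin top [374. 25
[... 3975 characters left out ...]
................
...........................................................................
...........................................................................
...........................................................................
...........................................................................
...........................................................................
...........................................................................
...........................................................................
...........................................................................
...........................................................................
```

```bash
python3 - <<'E'
from h import *
tt=cv2.imread('pics/top8.png'); sd=cv2.imread('pics/side8.png')
hs=cv2.cvtColor(tt,cv2.COLOR_BGR2HSV)
J=lambda p:np.round(w2j(cast("top",p,72)),1)
print("front col",J((243.5,217.8)),J((246.8,234.5)),"back col",J((263,213.8)),J((266,231.8)))
g=hs[225:250,240:275]; print(g[8:20:1,4:32:3,2])
v=sd[235:300,345:405].max(2); print("side"); 
for r_ in v[::2]: print("".join(" .:-=+*#%@"[min(9,int(x)//26)] for x in r_))
c=proj('top',(401,-10,20)).astype(int); v=tt[c[1]-25:c[1]+25,c[0]-45:c[0]+45].max(2); print("top",c)
for r_ in v[::2]: print("".join(" .:-=+*#%@"[min(9,int(x)//26)] for x in r_))
E
```

```text
front col [134.1 -51.4] [132.3 -13.6] back col [ 90.2 -53.4] [ 89.6 -12.8]
[[118 125  89 173 100 184 119 157 131 156]
 [114 161 101 186 105 170 105 111 100 149]
 [112 169 102 179  99 129  84  84  91 138]
 [ 98 133  83 143  77  90  81  91 110 127]
 [ 81 108  69 102  76  96  92 104 116 111]
 [ 75  97  73  95  85 109 105 107 117  97]
 [ 68 104  77 113  87 112 106 102 105  90]
 [ 70 119  88 122  96 109 102  93  83  88]
 [ 66 124  89 118  90  95  85  88  83  87]
 [ 59 122  80 107  78  87  83  85  83  89]
 [ 56 110  73  96  82  86  90  77  78 107]
 [ 52 103  77  88  91  81  80  78  84 117]]
side
@@@@@@@@@@@%%%%%%%%%%%%%%%%%%%%%%%%%%%%%@%%%%%@@%%%##%%%%%%%
@@@@@@@@@@@@@@@@@@@%%%%%%%%%%%%%%%%%%%%@%%%@%@@%%###%%%%%%%%
@@@@@@@@@@@@@@@@@@@%%%%%%%%%%%%%%%%%@@%%%%@@@%%###%%%%%%%%%%
@@@@@@@@@@@@@@@@@@###%%%%%%%%%%%%%@@%%%%@@@%%###%%%%%%%%%%%%
@@@@@@@@@@@@@@@@%###%%%%%%%%%%%@@@@%%%@@@@%###%%%%%%%%%%%%%%
@@@@@@@@@@@@@@@%###%%%%%%%%%%@@@@%%@@@@@%%##%%%%%%%%%%%%%%%%
@@@@@@@@@@@@@@%##%%%%%%%%%%@@%%%%%%@@@%%##%%%%%%%%%%%%%%%%%%
@@@@@@@@@@@@@%##%%%%%%%%%@@%%*+=+++#%%###%%%%%%%%%%%%%%%%%%%
@@@@@@@@@@@@###
[... 3098 characters left out ...]
*****+===*########***###***#***********************************
++++++++++++++=---==+***********+===+*###########*######**#######****####********#****#***
++++++++++++++=---==+**********++=-=**#########*###############**##**#####################
++++++++++++++=-:-=++***********+==+**#######################*############################
++++++++++++++=---=++***********+==+***##########*##**###*############*###################
++++++++++++++=---=++**********++==+***############*######*#*##*##**######################
+++++++++++++=-:-==++**********++==+*****#######**#*###*########*#########################
+++++++++++++==:-==+***********+===+*******##*######**#*#########*#*######################
```

```bash
python3 -c "
from rig import r
print(r.sign_off())"
```

```text
the job is handed in; nothing more can be done
None
```

I've handed the job in: the block is home against the stop and pressed to the rail, though pressing was uneven. The readings taken during the feed ran from 1.6 to 7.3 N, and the block turned about 0.46 rad before I squared it to the rail. The stop showed no measurable shift, and the stick stands upright on the table beside the jig.

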